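# Slide the tub into its shelf bay and stack its keyed tray and lid on it

## Robot

A 6-joint arm with a two-finger parallel gripper is mounted at the origin on the work surface. World frame = base frame: x ahead of the robot, y to its left, z up, the work surface at z = 0. Lengths are in m, angles in degrees, forces in N, time in s.
With the tool pointing down it reaches from about 0.25 to 0.725 m from the base axis. Payload 9.7 kg.
Tool frame: the origin (TCP) lies at the very end of the fingers, on their centre line; the grasp point (between the pads) lies grasp_offset behind it (grasp_offset is the distance from the TCP to the grasp point, in m); z points along the fingers, y is the line along which they close (so a half turn about z gives the same grasp; the last joint's range is limited). The gripper opens to 85 mm and grips with 20 to 120 N. Pads are 22 mm wide; open, the fingers measure 114 mm over their backs; the gripper's body (76 mm by 85 mm) begins 54 mm behind the grasp point. The pads swing forward as they close: fully open they stand 13 mm farther back than shut.
Start: joints at [65.604, 4.979, 10.078, 95.1, 0, 90], TCP at [0.227, 0.501, 0.231] pointing down, gripper open.
Joint ranges: [-179.16, 179.16], [-48.56, 103.87], [-65.8, 70.77], [-126.05, 130.52], [-82.76, 87.17], [-180, 180]. Speed limits (degrees/s): [127.2, 127.2, 147.25, 180, 180, 180].

## Interface

Orientations are given as [roll, pitch, yaw] about the fixed x, y, z axes, in that order (R = Rz(yaw) Ry(pitch) Rx(roll)).
In Python, from workcell import get_obs, camera, calibration, job_done, recognise, cut_out, mark_of, grasp_offset gives the robot as it stands.
- The arm moves only by the tool servo_tool, never from a script. Its argument "moves" is a list of rows, each a list of 3 entries, a list of its own where there are three numbers: the turn, a rotation vector about the tool's x, y, z in degrees, then the shift along the tool's x, y, z in m, then the opening in per cent of the stroke, from 0 (shut) to 100 (fully open). In form: [[[ax, ay, az], [x, y, z], claw], ...]. A call has 1 to 12 rows; each row shifts and turns the commanded pose from where the row before left it, along the tool's axes as they then stand; what a row does not reach is not made up. A row lasts 1/10 s, in which the tool goes at most 50 mm and 8.59 degrees, less where a joint would pass 70% of its speed; a pose out of reach is approached as far as the arm can. A call is refused whole if a number of a shift passes 0.05 or a number of a turn 8.59, either way. A call with a gripper value outside its range is refused whole. The fingers move at their own pace and stop on an object; "force" is the grip in N (left out, the last holds). Time passes only in rows, so rows that do not move let the fingers close. It gives the time, the measured TCP pose, the force, the opening and the grip force at its end, in the units of the state.
- get_obs(): the state, without advancing time (a new reading comes with each control period).
- camera(name): name is "scene" or "top"; returns (picture, depth): 420x560x3 uint8, red, green, blue; 420x560 float32, m along the optical axis (not along the pixel's ray), 0 where there is no reading.
- calibration(name): a dict with "camera_matrix" (3x3 intrinsics, pixels), "R" (3x3) and "t" (3): a world point X has camera coordinates R X + t. Camera axes: x right, y down, z forward; pixel columns grow to the right and rows downward; lengths in m; the calibration is good to about 2 mm. A picture is of the moment at which its call begins. calibration takes no time and is no camera call.
- job_done(): hands the job in; it is judged then, once.
Trained networks look in the newest picture that a camera, given by its name, has taken for a name from the list of things; names that differ only in an ending like _2 or _b are one class to them, and where a whole thing is asked for, a point or a joint stands for the part that bears it (a point fixed in the world has none). Each returns a list of dicts, best first, with "score" (0 to 1); they miss things now and then, are a little off and sometimes report something else, mostly with a low value. They report only what shows in the picture. A call takes as long as a camera call. They do not tell look-alikes from the thing itself.
- recognise(name, camera): "xyz" ([x, y, z] in m, in the coordinates of the camera as it stood for that picture, good to about 4 mm: the middle of the surface that is visible of it).
- cut_out(name, camera): "mask" (420x560 bool, what is visible of it).
- mark_of(name, camera): "xyz" ([x, y, z] in m, in the coordinates of the camera as it stood for that picture, good to about 4 mm: a listed point, or the origin of a listed thing).
The state is a dict: "time": time; "q": joint angles; "qd": joint speeds; "joint_efforts": joint torques, N m; "ee_pos": TCP position; "tcp_rot": TCP orientation; "wrist_force": force on the tool from outside, world axes, zero at the start; "torque": the same for the moment, N m; "opening": finger opening in m; "grasp_force": force on a finger pad.
Only numpy, scipy, OpenCV 4.12 (cv2) and the standard library are available. Lean on these libraries where they do the work, as an engineer would, in place of code of your own. Each camera call takes 0.05 s, during which the arm holds its last target. There are 200 camera calls.

## Task

Put the storage set away in its wooden bay: push the closed tub along the shelf, without lifting it, in through the bay's open mouth until it is home against the back wall; then set the divided tray squarely on the tub with the tray's notch over the tub's stud, and last the lid on the tray with its notch over the tray's stud. Keep hold of the tray and the lid until they are down on their seats (no dropping), and leave the two tins and the jar where they stand.

Things in the scene. Friction and masses are not known exactly. Their poses are not given: they have to be found in the camera images.
- bay: Fixed wooden bay: three upright walls 90 mm high, 8 mm thick, round a pocket open above and at its mouth (-x end), no floor: the tub stands on the shelf. Origin on the shelf where the homed tub's centre goes; x from mouth into the bay, z up. Side walls' inner faces y = +-53 mm, from x = -35 mm to the back wall, whose inner face is x = +71 mm. Homed, the tub sticks out of the mouth by 35 mm.
- bay_mouth (a point): Centre of the bay's mouth at shelf height: bay x = -35 mm, y = 0. In front of it two flared steel lead-ins 45 mm high reach out to bay x = -58 mm, y = +-70 mm.
- tub: Closed grey plastic tub, 140 (x) x 100 (y) x 45 mm high, flat top, black clip strips on its long sides, about 0.6 kg (+-30 %); slides on the shelf. Too wide for most grippers and its stud is tapered: it is pushed on its walls. Origin at the centre of its underside, z up. Its stud end (+x) roughly faces the bay and goes in first.
- tub_stud (a point): Foot of the tub's stud (a tapered round stud 20 mm across at the foot, 12 mm at the top, 9 mm high) on the tub's top: 57 mm towards +x from the tub's centre, 45 mm up.
- tray: Open grey plastic tray, 138 (x) x 98 (y) x 36 mm high, walls and floor 4 mm, about 0.18 kg. Origin at the centre of its underside, z up. At the +x end a full-height notch 24 mm wide, from x = 45 mm to the end, open through the floor and the end wall; at the -x end a stud. Seated on the tub's top (origin 45 mm over the shelf), x axis the same way as the tub's and the bay's.
- tray_grip (a point): Middle of the top edge of the tray's divider (x = 0, y = 0, 36 mm up): an upright wall 8 mm thick in x across the whole width, rim-high. Grip it from above, jaws closing along the tray's x, one finger in each compartment (clear for 38 mm on each side).
- tray_notch (a point): Point in the tray's notch that comes over the foot of the tub's stud: x = +57 mm, y = 0, at the underside.
- tray_stud (a point): Foot of the tray's stud (same size as the tub's): x = -57 mm, y = 0, 36 mm over the tray's underside.
- lid: Flat grey plastic lid, 138 (x) x 98 (y) x 10 mm thick, about 0.15 kg, black bar grip at its centre: 12 mm thick in x, 60 mm long in y, from 10 to 40 mm above the underside; jaws close along x. Origin at the centre of its underside, z up. At the -x end a through notch 24 mm wide, from x = -45 mm to the end. Seated on the tray's rim (origin 81 mm over the shelf), x the same way as the tray's.
- lid_notch (a point): Point in the lid's notch that comes over the foot of the tray's stud: x = -57 mm, y = 0, at the underside.
- tin_near: Bystander: standing food tin, 74 mm across, 110 mm high, on the robot's side; origin at the centre of its underside.
- tin_far: Bystander: the same kind of tin, on the far side.
- jar: Bystander: standing closed jar, 72 mm across, 120 mm high; origin at the centre of its underside.
There are look-alikes about, which are no part of the job. What is shaped like the tub but orange or pink is not meant.

How it is judged (in metres and radians):
On the way, in this order (a step that is already met when the one before it is completed fails the run):
1. the tub is home in the bay, square, on the shelf (the tray and lid not yet on it) (x of tub in the frame of bay between -0.006 and 0.006 m and y of tub in the frame of bay between -0.005 and 0.005 m and angle between the x axis of tub and the x axis of bay, either way round below 0.07 rad and height (world z) of tub below 0.006 m and angle between tub's own z axis and vertical below 0.04 rad), for 0.2 s.
2. the tray, still touched by the gripper, is on the tub with its notch over the stud (to 6 mm above its seat) (all of step 1 and horizontal distance between tray_notch and tub_stud below 0.007 m and angle between the x axis of tray and the x axis of bay, either way round below 0.07 rad and height (world z) of tray between 0.04 and 0.051 m and contact force between the fingers and tray above 0.3 N).
3. the lid, still touched by the gripper, is on the seated tray with its notch over the stud (to 6 mm above its seat) (all of step 1 and horizontal distance between tray_notch and tub_stud below 0.007 m and angle between the x axis of each of tray, lid and the x axis of bay, either way round below 0.07 rad and height (world z) of tray between 0.04 and 0.05 m and angle between tray's own z axis and vertical below 0.04 rad and horizontal distance between lid_notch and tray_stud below 0.007 m and height (world z) of lid between 0.076 and 0.087 m and contact force between the fingers and lid above 0.3 N).
At the end, for the whole second after the job is handed in: Tub home in the bay (6 mm along, 5 mm across, 0.07 rad); tray flat on it, lid flat on tray (5 mm in height, 0.04 rad level), each notch within 7 mm over its stud, 0.07 rad in line with the bay; all at rest; tins and jar upright, moved under 20 mm (all of step 1 and horizontal distance between tray_notch and tub_stud below 0.007 m and angle between the x axis of each of tray, lid and the x axis of bay, either way round below 0.07 rad and height (world z) of tray between 0.04 and 0.05 m and angle between each of tray, lid's own z axis and vertical below 0.04 rad and horizontal distance between lid_notch and tray_stud below 0.007 m and height (world z) of lid between 0.076 and 0.086 m and linear speed of each of tub, tray, lid below 0.02 m/s and distance of each of tin_near, tin_far, jar from where it was at the start of the episode below 0.02 m and angle between each of tin_near, tin_far, jar's own z axis and vertical below 0.2 rad); the robot touches nothing.
It fails at once if the tub is lifted or tipped (more than 12 mm or 0.2 rad) (height (world z) of tub above 0.012 m or angle between tub's own z axis and vertical above 0.2 rad).
It fails at once if a tin or the jar is shifted by more than 20 mm or tipped (distance of any of tin_near, tin_far, jar from where it was at the start of the episode above 0.02 m or angle between any of tin_near, tin_far, jar's own z axis and vertical above 0.2 rad).
It also fails if it takes over 72 s, if anything falls off the work surface, if the arm or the gripper's body presses on something with over 40 N, if the wrist force passes 120 N, or if a joint passes its speed limit or range.

## Working session

There is one attempt and no reset: what is moved stays moved. The work goes in short steps, Python scripts to look and compute and a tool call to move; the robot and the scene stay as the last step left them, time stands still between calls to the robot, and variables do not carry over. Pictures are saved under pics/ and viewed, at most 10 in all, crops included, and the job is handed in when it is done.

Besides the shell and the picture viewer there is one more tool, called by a JSON object that holds its "fn" and its "kwargs", one argument or row to a line. servo_tool: Moves the arm, as the interface text tells. Its arguments: {"type":"object","properties":{"moves":{"type":"array"},"force":{"type":"number"}},"required":["moves"]}

```bash
mkdir -p pics
cat > h.py <<'E'
import numpy as np, cv2
from workcell import *
def cam2w(p,c):
    k=calibration(c); return np.array(k["R"]).T@(np.array(p)-np.array(k["t"]))
def w2px(X,c):
    k=calibration(c); p=np.array(k["R"])@np.array(X)+np.array(k["t"]); q=np.array(k["camera_matrix"])@p; return q[:2]/q[2]
def cloud(d,c):
    k=calibration(c);K=np.array(k["camera_matrix"]);v,u=np.indices(d.shape)
    P=np.stack([(u-K[0,2])/K[0,0]*d,(v-K[1,2])/K[1,1]*d,d],-1)
    return (P-np.array(k["t"]))@np.array(k["R"])
E
python3 - <<'E'
from h import *
print(get_obs(), grasp_offset)
for c in("scene","top"):
    im,d=camera(c); cv2.imwrite(f"pics/{c}0.png",im[:,:,::-1]); np.savez(f"pics/{c}0.npz",im=im,d=d)
    for n in ["bay","bay_mouth","tub","tub_stud","tray","tray_grip","tray_notch","tray_stud","lid","lid_notch","tin_near","jar"]:
        for r in mark_of(n,c)[:4]:
            w=cam2w(r["xyz"],c); print(c,n,round(r["score"],2),w.round(3),w2px(w,c).round())
print(get_obs()["time"])
E
```

```text
{'time': 0.0, 'q': array([ 6.56015346e+01,  5.01202951e+00,  1.00311285e+01,  9.51011740e+01,
       -8.30434953e-04,  8.99982286e+01]), 'qd': array([ 0.04116025, -0.0069243 ,  0.01161736,  0.03621342,  0.07316752,
        0.02344295]), 'joint_efforts': array([ 1.48622985e-03, -5.20391572e+01,  4.64797568e+01,  1.64684089e-02,
        1.69739992e-04, -2.75153127e-05]), 'ee_pos': array([0.22709015, 0.50064309, 0.23054439]), 'tcp_rot': array([-1.79917925e+02,  8.27896549e-04,  1.55603307e+02]), 'wrist_force': array([-0.33310751, -1.09677006, -0.18988521]), 'torque': array([ 0.00692633,  0.02379974, -0.04489861]), 'grasp_force': 0.0, 'opening': 0.0857562927898168} 0.0187
scene bay 0.57 [ 0.51  -0.004 -0.001] [318. 236.]
scene bay_mouth 0.91 [ 0.508 -0.04   0.   ] [310. 229.]
scene tub 0.84 [ 0.807 -0.231 -0.   ] [189. 236.]
scene tub 0.82 [ 0.569 -0.292  0.002] [245. 196.]
scene tub 0.82 [ 0.73  -0.436 -0.001] [180. 194.]
scene tub 0.79 [ 0.541 -0.533  0.002] [213. 164.]
scene tub_stud 0.9 [ 0.58  -0.238  0.044] [251. 195.]
scene tub_stud 0.85 [ 0.752 -0.254  0.047] [200. 212.]
scene tu
[... 1223 characters left out ...]
93 [ 0.748 -0.249  0.044] [327. 143.]
top tub_stud 0.76 [ 0.782 -0.459  0.045] [400. 132.]
top tub_stud 0.74 [ 0.492 -0.558  0.045] [438. 233.]
top tub_stud 0.67 [ 0.584 -0.238  0.044] [323. 200.]
top tray 0.59 [0.63  0.29  0.001] [139. 186.]
top tray_grip 0.56 [0.402 0.258 0.002] [148. 265.]
top tray_notch 0.65 [ 0.685  0.301 -0.002] [136. 167.]
top tray_stud 0.9 [0.573 0.275 0.036] [141. 204.]
top tray_stud 0.53 [ 0.683  0.3   -0.001] [136. 168.]
top lid 0.95 [0.403 0.261 0.003] [147. 265.]
top lid 0.65 [ 0.581 -0.238  0.045] [323. 202.]
top lid_notch 0.9 [ 0.458  0.258 -0.002] [149. 245.]
top tin_near 0.74 [ 0.38  -0.086  0.003] [269. 273.]
top jar 0.86 [0.729 0.093 0.002] [208. 152.]
1.3
```

View pics/top0.png

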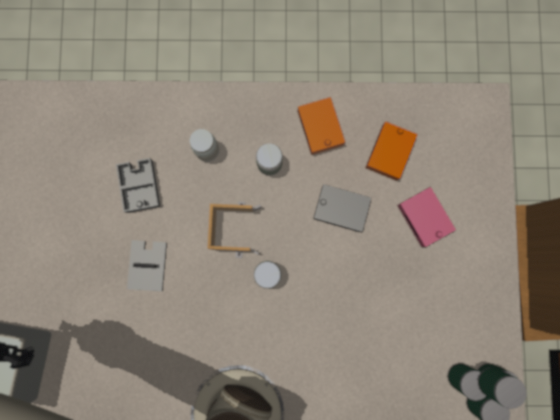

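View pics/scene0.png

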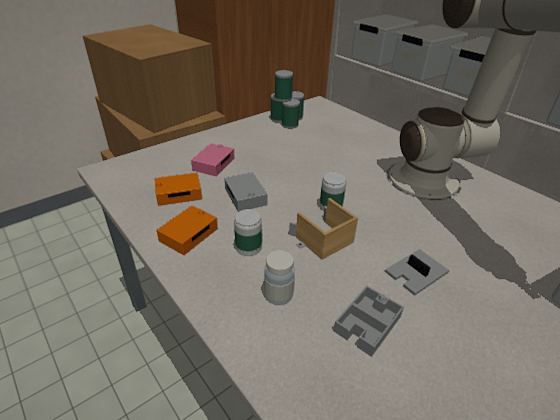

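Top view: the grey tub is at (342,208) with its stud at (323,200). The look-alikes are orange at (322,126) and (391,151), and pink at (427,217). Only the grey one at (342,208) fits "grey plastic, stud end facing the bay". The bay (230,228) has its mouth to the right, which is world -y. The tray is at (139,186), the lid at (147,265), tins at (268,274) and (269,158), and the jar at (203,144).

Next I'll measure from depth and confirm the tub in a crop.

```bash
cat >> h.py <<'E'
def rect(P,x0,x1,y0,y1,z0,z1,clean=True):
    m=(P[...,0]>x0)&(P[...,0]<x1)&(P[...,1]>y0)&(P[...,1]<y1)&(P[...,2]>z0)&(P[...,2]<z1)
    Q=P[m]; r=cv2.minAreaRect((Q[:,:2]*1000).astype(np.float32)); return m.sum(),np.round(r[0],1),np.round(r[1],1),round(r[2],1),np.median(Q[:,2]).round(4)
E
python3 - <<'E'
from h import *
z=np.load("pics/top0.npz");P=cloud(z["d"],"top")
print("shelf",np.median(P[230:300,300:400,2]))
print("tub",rect(P,.46,.67,-.4,-.19,.035,.05))
print("bay",rect(P,.42,.60,-.06,.10,.08,.1))
for n,b in dict(tray=(.53,.73,.2,.38),lid=(.3,.5,.17,.35)).items(): print(n,rect(P,*b,*((.03,.042) if n=="tray" else (.006,.02))))
print("bar",rect(P,.3,.5,.17,.35,.03,.05))
print("tin n",rect(P,.33,.43,-.15,-.03,.1,.13)); print("tin f",rect(P,.63,.8,-.15,-.03,.1,.13)); print("jar",rect(P,.66,.82,.04,.16,.1,.14))
# bay wall points
m=(P[...,2]>.08)&(P[...,2]<.1)&(P[...,0]>.42)&(P[...,0]<.6)&(P[...,1]>-.06)&(P[...,1]<.1)
Q=P[m]; print(len(Q))
for nm,s in (("near",(Q[:,0]<.48)&(Q[:,1]<.06)),("far",(Q[:,0]>.54)&(Q[:,1]<.06)),("back",Q[:,1]>.065)):
    q=Q[s]; l=cv2.fitLine((q[:,:2]*1000).astype(np.float32),cv2.DIST_HUBER,0,.01,.01).ravel(); print(nm,len(q),l.round(3),q.min(0).round(3),q.max(0).round(3))
im=z["im"][110:310,120:460,::-1]; cv2.imwrite("pics/crop0.png",cv2.resize(im,(790,465),interpolation=cv2.INTER_CUBIC))
E
```

```text
shelf 0.0002516140536890579
tub (np.int64(1682), array([ 565.2, -292.5]), array([140.5, 101.4]), 74.6, np.float64(0.0449))
bay (np.int64(403), array([506.9,  18.6]), array([114.8, 122.1]), 87.6, np.float64(0.0895))
tray (np.int64(442), array([629.3, 287.8]), array([139. ,  99.8]), 11.2, np.float64(0.0352))
lid (np.int64(1467), array([400.2, 256.9]), array([196.8, 173.1]), 0.2, np.float64(0.01))
bar (np.int64(96), array([402.4, 258.8]), array([11. , 60.3]), 0.1, np.float64(0.0387))
tin n (np.int64(555), array([380. , -82.6]), array([68.2, 68.8]), 0.1, np.float64(0.1099))
tin f (np.int64(515), array([696.7, -85.5]), array([68.8, 68.3]), 27.6, np.float64(0.1095))
jar (np.int64(447), array([736.7,  95.4]), array([61.9, 61.4]), 67.7, np.float64(0.1195))
403
near 108 [3.80000e-02 9.99000e-01 4.49641e+02 1.16510e+01] [ 0.443 -0.036  0.083] [0.454 0.058 0.099]
far 121 [3.40000e-02 9.99000e-01 5.62956e+02 9.12700e+00] [ 0.557 -0.041  0.081] [0.568 0.06  0.097]
back 162 [ 1.00000e+00 -3.00000e-02  5.07567e+02  7.09920e+01] [0.448 0.065 0.08 ] [0.57  0.077 0.097]
```

View pics/crop0.png

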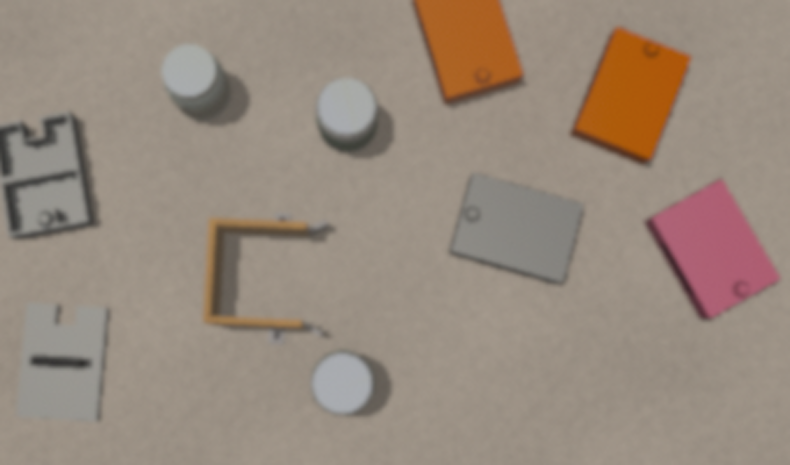

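The crop shows one grey tub, with its stud at crop (472,214) facing the bay, so that's the one. The bay heading is about 88° with its origin near (0.506,-0.004). First I'll turn the tool to yaw -2°, then go beyond the tub's far side.

{"fn": "servo_tool", "kwargs": {
  "moves": [
    [[0,0,8.3],[0,0,0],60],
    [[0,0,8.3],[0,0,0],60],
    [[0,0,8.3],[0,0,0],60],
    [[0,0,8.3],[0,0,0],60],
    [[0,0,8.3],[0,0,0],60],
    [[0,0,8.3],[0,0,0],60],
    [[0,0,8.3],[0,0,0],60],
    [[0,0,8.3],[0,0,0],60],
    [[0,0,8.3],[0,0,0],60],
    [[0,0,8.3],[0,0,0],60],
    [[0,0,8.3],[0,0,0],60],
    [[0,0,8.3],[0,0,0],60]
  ],
  "force": 40
}}

```text
time: 2.5
ee_pos: [0.2644, 0.4802, 0.2312]
tcp_rot: [-178.0, 0.1, 60.3]
wrist_force: [0.6, 0.8, -0.7]
opening: 0.0514
grasp_force: 0.0
```

{"fn": "servo_tool", "kwargs": {
  "moves": [
    [[0,0,8.3],[0,0,0],60],
    [[0,0,8.3],[0,0,0],60],
    [[0,0,8.3],[0,0,0],60],
    [[0,0,8.3],[0,0,0],60],
    [[0,0,8.3],[0,0,0],60],
    [[0,0,8.3],[0,0,0],60],
    [[0,0,8.3],[0,0,0],60],
    [[0,0,0],[0.0227,0.0377,0],60],
    [[0,0,0],[0.0227,0.0377,0],60],
    [[0,0,0],[0.0227,0.0377,0],60],
    [[0,0,0],[0.0227,0.0377,0],60]
  ]
}}

```text
time: 3.6
ee_pos: [0.5803, 0.1813, 0.1895]
tcp_rot: [-168.0, 6.9, 25.9]
wrist_force: [0.2, 0.4, 1.1]
opening: 0.0512
grasp_force: 0.0
```

{"fn": "servo_tool", "kwargs": {
  "moves": [
    [[0,0,0],[0.0227,0.0377,0],60],
    [[0,0,0],[0.0227,0.0377,0],60],
    [[0,0,0],[0.0227,0.0377,0],60],
    [[0,0,0],[0.0227,0.0377,0],60],
    [[0,0,0],[0.0227,0.0377,0],60],
    [[0,0,0],[0.0227,0.0377,0],60],
    [[0,0,0],[0.0227,0.0377,0],60],
    [[0,0,0],[0.0227,0.0377,0],60],
    [[0,0,0],[0.0227,0.0377,0],60],
    [[0,0,0],[0.0227,0.0377,0],60]
  ]
}}

```text
time: 4.6
ee_pos: [0.83, -0.042, 0.0545]
tcp_rot: [-170.8, 1.6, 24.9]
wrist_force: [-0.6, 0.9, -0.4]
opening: 0.0511
grasp_force: 0.0
```

Run:
```python
from h import *
o=get_obs();print(o["q"].round(1),o["qd"].round(1),o["ee_pos"].round(3),o["tcp_rot"].round(1),o["time"])
im,d=camera("scene"); cv2.imwrite("pics/s1.png",im[:,:,::-1])
im,d=camera("top"); P=cloud(d,"top");cv2.imwrite("pics/t1.png",im[:,:,::-1])
for b in [(.33,.43,-.15,-.03,.1,.115),(.63,.8,-.15,-.03,.1,.115),(.66,.82,.04,.16,.1,.125)]:
  print(rect(P,*b))
```

```text
[ -5.3  61.5  70.7 105.3   7.1 149.5] [-13.6   9.4   0.1 -22.3  -1.2 -11.8] [ 0.83  -0.042  0.055] [-170.8    1.6   24.9] 4.6
(np.int64(0), array([0., 0.]), array([0., 0.]), 0.0, np.float64(nan))
(np.int64(0), array([0., 0.]), array([0., 0.]), 0.0, np.float64(nan))
(np.int64(437), array([736.1,  94.9]), array([62.7, 61.9]), 0.5, np.float64(0.1191))
  return _methods._mean(a, axis=axis, dtype=dtype,
  ret = ret.dtype.type(ret / rcount)
```

View pics/s1.png

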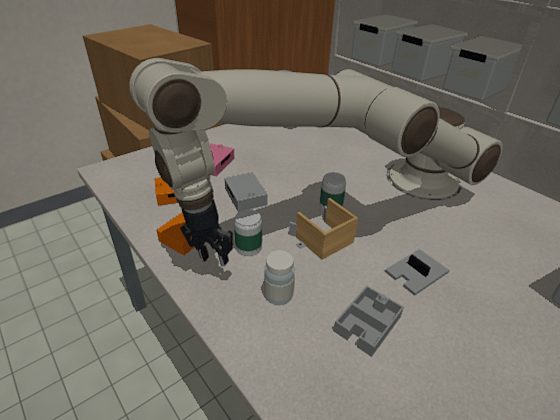

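The scene view shows the gripper past tin_far (about 205,240) with the tins and jar still in place. The turn hit a joint 6 limit because yaw = q1+180-q6, which dragged the pose. The safe yaws are 178° for the side push and the placements, and 88° for the rear push. I'll lift straight up first.

{"fn": "servo_tool", "kwargs": {
  "moves": [
    [[0,0,0],[-0.0008,-0.0048,-0.03],60],
    [[0,0,0],[-0.0008,-0.0048,-0.03],60],
    [[0,0,0],[-0.0008,-0.0048,-0.03],60],
    [[0,0,0],[-0.0008,-0.0048,-0.03],60]
  ]
}}

```text
time: 5.1
ee_pos: [0.7967, -0.0366, 0.1644]
tcp_rot: [-171.7, -0.2, 24.7]
wrist_force: [0.5, 0.3, 0.9]
opening: 0.0511
grasp_force: 0.0
```

```bash
cat >> h.py <<'E'
from scipy.spatial.transform import Rotation as Ro
def to(x,y,z,yaw):
    o=get_obs(); R=Ro.from_euler("xyz",o["tcp_rot"],degrees=True); T=Ro.from_euler("xyz",[180,0,yaw],degrees=True)
    dw=np.array([x,y,z])-o["ee_pos"]
    rv=(R.inv()*T).as_rotvec(degrees=True)
    print("t",round(o["time"],2),"q",o["q"].round(1),"pos",o["ee_pos"].round(4),"rot",o["tcp_rot"].round(1),"F",np.round(o["wrist_force"],1),"open",round(o["opening"],4),"gf",round(o["grasp_force"],1))
    print("shift now-frame",R.inv().apply(dw).round(4),"shift target-frame",T.inv().apply(dw).round(4),"len",np.linalg.norm(dw).round(3),"turn",rv.round(2))
E
python3 -c "
from h import *
o=get_obs();to(.66,-.27,.22,178)
R=Ro.from_euler('xyz',o['tcp_rot'],degrees=True);T=Ro.from_euler('xyz',[180,0,o['tcp_rot'][2]],degrees=True);print((R.inv()*T).as_rotvec(degrees=True))"
```

```text
t 5.1 q [ -5.2  54.   70.7 110.7   7.2 149.8] pos [ 0.7967 -0.0366  0.1644] rot [-171.7   -0.2   24.7] F [0.5 0.3 0.9] open 0.0511 gf 0.0
shift now-frame [-0.2216  0.1453 -0.0779] shift target-frame [ 0.1285 -0.2381 -0.0556] len 0.276 turn [  -2.42  -11.09 -152.94]
[-8.2583053  -0.15146267  0.01093445]
```

{"fn": "servo_tool", "kwargs": {
  "moves": [
    [[0,0,0],[-0.0288,-0.0143,-0.0113],60],
    [[0,0,0],[-0.0288,-0.0143,-0.0113],60],
    [[0,0,0],[-0.0288,-0.0143,-0.0113],60],
    [[0,0,0],[-0.0288,-0.0143,-0.0113],60],
    [[0,0,0],[-0.0288,-0.0143,-0.0113],60],
    [[-8.26,-0.15,0],[0,0,0],60],
    [[0,0,0],[0,0,0],60],
    [[0,0,-8.5],[0,0,0],60],
    [[0,0,-8.5],[0,0,0],60],
    [[0,0,-8.5],[0,0,0],60],
    [[0,0,-8.5],[0,0,0],60],
    [[0,0,-8.5],[0,0,0],60]
  ]
}}

```text
time: 6.3
ee_pos: [0.649, -0.04, 0.2261]
tcp_rot: [-179.9, -0.1, 67.6]
wrist_force: [-0.2, -0.6, 0.4]
opening: 0.0515
grasp_force: 0.0
```

{"fn": "servo_tool", "kwargs": {
  "moves": [
    [[0,0,-8.5],[0,0,0],60],
    [[0,0,-8.5],[0,0,0],60],
    [[0,0,-8.5],[0,0,0],60],
    [[0,0,-8.5],[0,0,0],60],
    [[0,0,-8.5],[0,0,0],60],
    [[0,0,-8.5],[0,0,0],60],
    [[0,0,-8.5],[0,0,0],60],
    [[0,0,-8.5],[0,0,0],60],
    [[0,0,-8.5],[0,0,0],60],
    [[0,0,-8.5],[0,0,0],60],
    [[0,0,-8.5],[0,0,0],60],
    [[0,0,-8.5],[0,0,0],60]
  ]
}}

```text
time: 7.5
ee_pos: [0.649, -0.04, 0.2261]
tcp_rot: [179.9, -0.1, 169.6]
wrist_force: [-0.1, -0.2, 0.3]
opening: 0.0512
grasp_force: 0.0
```

```bash
python3 -c "
from h import *
to(.652,-.285,.15,178)"
```

```text
t 7.5 q [-3.6 19.6 26.6 97.2  0.1  6.9] pos [ 0.649  -0.04    0.2261] rot [ 1.799e+02 -1.000e-01  1.696e+02] F [-0.1 -0.2  0.3] open 0.0512 gf 0.0
shift now-frame [-0.0474 -0.2405  0.0755] shift target-frame [-0.0115 -0.2447  0.0761] len 0.257 turn [ 0.12 -0.12 -8.43]
```

{"fn": "servo_tool", "kwargs": {
  "moves": [
    [[0.12,0,-8.4],[0,0,0],70],
    [[0,0,0],[-0.0019,-0.0408,0],70],
    [[0,0,0],[-0.0019,-0.0408,0],70],
    [[0,0,0],[-0.0019,-0.0408,0],70],
    [[0,0,0],[-0.0019,-0.0408,0],70],
    [[0,0,0],[-0.0019,-0.0408,0],70],
    [[0,0,0],[-0.0019,-0.0408,0],70],
    [[0,0,0],[0,0,0.04],70],
    [[0,0,0],[0,0,0.036],70],
    [[0,0,0],[0,0,0],70]
  ]
}}

```text
time: 8.5
ee_pos: [0.6477, -0.285, 0.144]
tcp_rot: [179.8, -0.6, 177.6]
wrist_force: [-1.2, 0.4, -1.1]
opening: 0.0597
grasp_force: 0.0
```

```bash
python3 -c "
from h import *
to(.652,-.285,.012,178)
im,d=camera('scene'); cv2.imwrite('pics/s2.png',cv2.resize(im[100:300,100:360,::-1],(780,600)))"
```

```text
t 8.5 q [-23.7  27.5  28.   91.1  -0.  -21.3] pos [ 0.6477 -0.285   0.144 ] rot [179.8  -0.6 177.6] F [-1.2  0.4 -1.1] open 0.0597 gf 0.0
shift now-frame [-0.0057 -0.0003  0.1319] shift target-frame [-4.30e-03  1.00e-04  1.32e-01] len 0.132 turn [ 0.2  -0.59 -0.43]
```

View pics/s2.png

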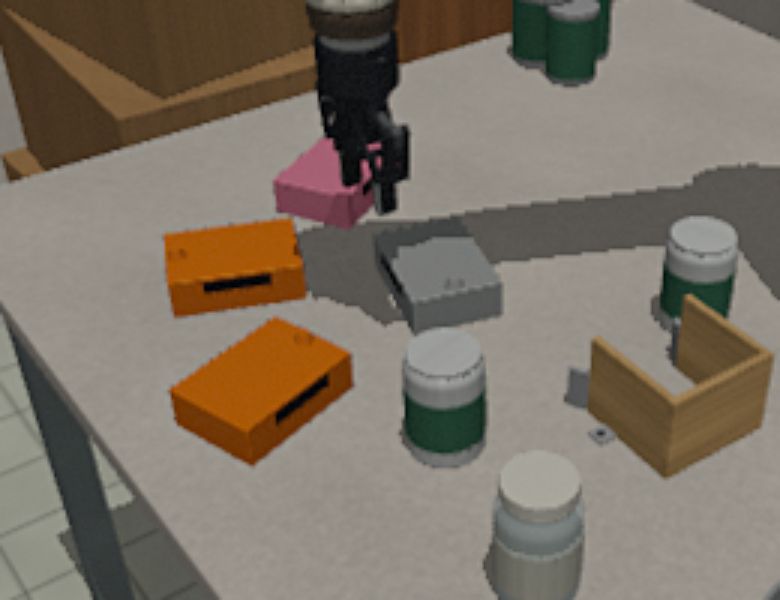

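The gripper hovers beside the grey tub (crop 430,270) and nothing has been disturbed. I'll descend on the tub's far side.

{"fn": "servo_tool", "kwargs": {
  "moves": [
    [[0.2,-0.6,-0.4],[-0.0055,0,0],70],
    [[0,0,0],[0,0,0.033],70],
    [[0,0,0],[0,0,0.033],70],
    [[0,0,0],[0,0,0.033],70],
    [[0,0,0],[0,0,0.033],70],
    [[0,0,0],[0,0,0],70]
  ]
}}

```text
time: 9.15
ee_pos: [0.656, -0.2859, 0.0165]
tcp_rot: [-179.8, 0.4, 178.0]
wrist_force: [-0.3, 0.5, -0.6]
opening: 0.0596
grasp_force: 0.0
```

```bash
python3 -c "
from h import *
to(.557,-.287,.012,178)"
```

```text
t 9.15 q [-23.5  28.3  15.   76.3  -0.1 -21.6] pos [ 0.656  -0.2859  0.0165] rot [-179.8    0.4  178. ] F [-0.3  0.5 -0.6] open 0.0596 gf 0.0
shift now-frame [ 0.0989 -0.0045  0.0039] shift target-frame [ 0.0989 -0.0046  0.0045] len 0.099 turn [-0.23  0.38  0.04]
```

{"fn": "servo_tool", "kwargs": {
  "moves": [
    [[0,0,0],[0.01,0,0.002],70],
    [[0,0,0],[0.008,0,0],70],
    [[0,0,0],[0.008,0,0],70],
    [[0,0,0],[0.008,0,0],70],
    [[0,0,0],[0.008,0,0],70],
    [[0,0,0],[0.008,0,0],70],
    [[0,0,0],[0.008,0,0],70],
    [[0,0,0],[0.008,0,0],70],
    [[0,0,0],[0.008,0,0],70],
    [[0,0,0],[0.008,0,0],70],
    [[0,0,0],[0.007,0,0],70],
    [[0,0,0],[0.004,0,0],70]
  ]
}}

```text
time: 10.35
ee_pos: [0.564, -0.2841, 0.0175]
tcp_rot: [-179.6, 0.7, 178.0]
wrist_force: [6.4, -0.6, 3.5]
opening: 0.0596
grasp_force: 3.1
```

```bash
python3 -c "
from h import *
to(.557,-.287,.012,178)
im,d=camera('top'); P=cloud(d,'top'); print(rect(P,.42,.67,-.45,-.15,.035,.05)); cv2.imwrite('pics/t2.png',im[:,:,::-1])
for r in mark_of('tub','top')+mark_of('tub_stud','top'): print(round(r['score'],2),cam2w(r['xyz'],'top').round(3))
"
```

```text
t 10.35 q [-26.7  16.4  -0.5  72.3  -0.1 -24.7] pos [ 0.564  -0.2841  0.0175] rot [-179.6    0.7  178. ] F [ 6.4 -0.6  3.5] open 0.0596 gf 3.1
shift now-frame [ 0.007  -0.0031  0.0054] shift target-frame [ 0.0069 -0.0031  0.0055] len 0.009 turn [-0.41  0.73 -0.01]
(np.int64(74), array([ 585.9, -333.3]), array([162.8, 236.2]), 68.1, np.float64(0.0447))
0.94 [ 0.804 -0.237  0.001]
0.66 [ 0.542 -0.528 -0.001]
0.64 [ 0.727 -0.433 -0.002]
0.82 [ 0.488 -0.556  0.044]
0.81 [ 0.752 -0.25   0.044]
0.66 [ 0.781 -0.462  0.043]
```

{"fn": "servo_tool", "kwargs": {
  "moves": [
    [[0,0,0],[0.004,0,0],70],
    [[0,0,0],[0.003,0,0],70],
    [[0,0,0],[0,0,0],70],
    [[0,0,0],[-0.015,0,0],70],
    [[0,0,0],[-0.015,0,-0.02],70],
    [[0,0,0],[0,0,-0.045],70],
    [[0,0,0],[0,0,-0.045],70]
  ]
}}

```text
time: 11.2
ee_pos: [0.5842, -0.2831, 0.1253]
tcp_rot: [-179.8, 0.3, 178.0]
wrist_force: [0.6, -0.2, 1.3]
opening: 0.0593
grasp_force: 0.0
```

```bash
python3 -c "
from h import *
to(.4945,-.41,.13,88)
im,d=camera('scene'); P=cloud(d,'scene'); print(rect(P,.40,.60,-.40,-.17,.043,.05)); cv2.imwrite('pics/s3.png',im[:,:,::-1])
for r in mark_of('tub','scene')+mark_of('tub_stud','scene'): print(round(r['score'],2),cam2w(r['xyz'],'scene').round(3))
"
```

```text
t 11.2 q [-25.8  17.5  12.9  85.   -0.1 -23.8] pos [ 0.5842 -0.2831  0.1253] rot [-179.8    0.3  178. ] F [ 0.6 -0.2  1.3] open 0.0593 gf 0.0
shift now-frame [ 0.0851 -0.13   -0.0046] shift target-frame [-0.1299 -0.0852 -0.0047] len 0.155 turn [3.000e-02 4.000e-01 8.998e+01]
(np.int64(677), array([ 494.4, -298.6]), array([143.7, 102.8]), 88.3, np.float64(0.047))
0.84 [ 0.496 -0.299  0.   ]
0.73 [ 0.806 -0.235 -0.001]
0.58 [ 0.729 -0.437 -0.   ]
0.57 [ 0.539 -0.528  0.004]
0.94 [ 0.494 -0.239  0.048]
0.93 [ 0.753 -0.253  0.046]
0.82 [ 0.786 -0.46   0.045]
0.72 [0.735 0.093 0.   ]
```

The scene camera puts the tub at (0.494,-0.299) with heading 88.3°, in line with the bay. Next I'll go behind it for the straight push.

{"fn": "servo_tool", "kwargs": {
  "moves": [
    [[0,0,8.5],[0,0,0],70],
    [[0,0,8.5],[0,0,0],70],
    [[0,0,8.5],[0,0,0],70],
    [[0,0,8.5],[0,0,0],70],
    [[0,0,8.5],[0,0,0],70],
    [[0,0,8.5],[0,0,0],70],
    [[0,0,8.5],[0,0,0],70],
    [[0,0,8.5],[0,0,0],70],
    [[0,0,8.5],[0,0,0],70],
    [[0,0,8.5],[0,0,0],70],
    [[0,0.4,5.0],[0,0,0],70]
  ]
}}

```text
time: 12.45
ee_pos: [0.5844, -0.2833, 0.1238]
tcp_rot: [179.7, -0.1, 87.6]
wrist_force: [-0.2, 0.7, 0.5]
opening: 0.0599
grasp_force: 0.0
```

{"fn": "servo_tool", "kwargs": {
  "moves": [
    [[0,0,0],[-0.0325,-0.022,0],70],
    [[0,0,0],[-0.0325,-0.022,0],70],
    [[0,0,0],[-0.0325,-0.022,0],70],
    [[0,0,0],[-0.0325,-0.022,0],70],
    [[0,0,0],[0,0,0.03],70],
    [[0,0,0],[0,0,0.03],70],
    [[0,0,0],[0,0,0.03],70],
    [[0,0,0],[0,0,0.015],70],
    [[0,0,0],[0,0,0],70]
  ]
}}

```text
time: 13.35
ee_pos: [0.4921, -0.409, 0.0164]
tcp_rot: [179.8, -0.3, 88.0]
wrist_force: [-0.5, -0.1, 0.3]
opening: 0.0595
grasp_force: 0.0
```

```bash
python3 -c "
from h import *
to(.493,-.38,.015,88)
im,d=camera('top'); P=cloud(d,'top'); print(rect(P,.40,.60,-.40,-.17,.043,.05));"
```

```text
t 13.35 q [-39.9  18.3   1.8  73.4   0.4  52.1] pos [ 0.4921 -0.409   0.0164] rot [179.8  -0.3  88. ] F [-0.5 -0.1  0.3] open 0.0595 gf 0.0
shift now-frame [ 0.029  -0.0002  0.0015] shift target-frame [ 0.029  -0.0001  0.0014] len 0.029 turn [ 0.25 -0.29 -0.03]
(np.int64(1277), array([ 492.9, -298.5]), array([139.4, 100.9]), 88.8, np.float64(0.0459))
```

{"fn": "servo_tool", "kwargs": {
  "moves": [
    [[0.2,-0.3,0],[0.012,0,0.001],70],
    [[0,0,0],[0.012,0.0,0],70],
    [[0,0,0],[0.008,0.0,0],70],
    [[0,0,0],[0.012,0.0002,0],70],
    [[0,0,0],[0.012,0.0002,0],70],
    [[0,0,0],[0.012,0.0002,0],70],
    [[0,0,0],[0.012,0.0002,0],70],
    [[0,0,0],[0.012,0.0002,0],70],
    [[0,0,0],[0.012,0.0002,0],70],
    [[0,0,0],[0.012,0.0002,0],70],
    [[0,0,0],[0.012,0.0002,0],70],
    [[0,0,0],[0.012,0.0002,0],70]
  ]
}}

```text
time: 14.6
ee_pos: [0.5016, -0.2709, 0.0203]
tcp_rot: [179.5, 0.4, 88.0]
wrist_force: [-1.1, -6.2, 4.8]
opening: 0.0597
grasp_force: 3.3
```

```bash
python3 -c "
from h import *
to(.503,-.0848,.015,88)
im,d=camera('top'); P=cloud(d,'top'); print(rect(P,.40,.60,-.26,-.05,.043,.05));print(rect(P,.33,.43,-.15,-.03,.1,.115),rect(P,.63,.8,-.15,-.03,.1,.115))
im,d=camera('scene'); P=cloud(d,'scene'); print(rect(P,.40,.60,-.26,-.065,.043,.05)); cv2.imwrite('pics/s4.png',cv2.resize(im[100:300,140:420,::-1],(784,560)))"
```

```text
t 14.6 q [-28.3   8.3  -9.7  71.4  -0.2  63.7] pos [ 0.5016 -0.2709  0.0203] rot [179.5   0.4  88. ] F [-1.1 -6.2  4.8] open 0.0597 gf 3.3
shift now-frame [ 0.186  -0.0052  0.0039] shift target-frame [ 0.186  -0.0051  0.0053] len 0.186 turn [ 0.49  0.42 -0.04]
(np.int64(1008), array([ 503.3, -147.1]), array([190.6, 136.7]), 89.2, np.float64(0.0457))
(np.int64(543), array([380. , -82.6]), array([68.2, 68.8]), 0.2, np.float64(0.1098)) (np.int64(513), array([697.2, -86.6]), array([68. , 68.3]), 72.2, np.float64(0.1092))
(np.int64(830), array([ 483.5, -164.8]), array([140.1, 189.3]), 0.2, np.float64(0.0468))
```

View pics/s4.png

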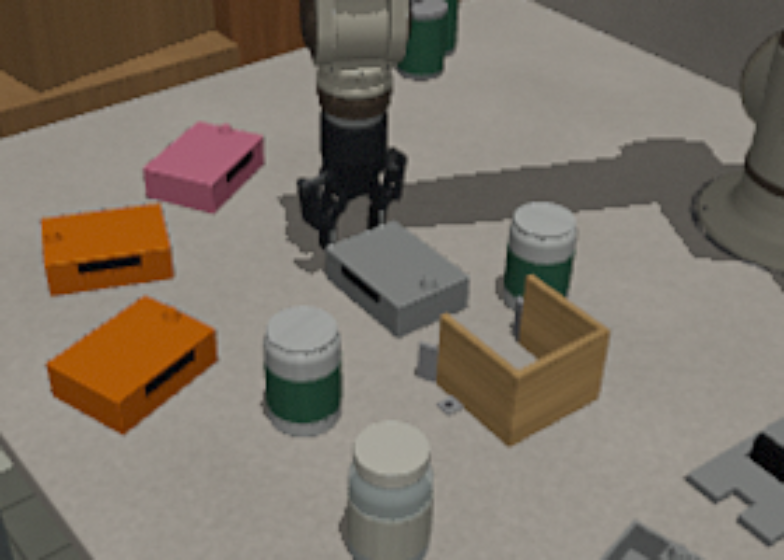

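```bash
python3 -c "
from h import *
for c in('top','scene'):
  im,d=camera(c); P=cloud(d,c)
  m=(P[...,0]>.43)&(P[...,0]<.58)&(P[...,1]>-.255)&(P[...,1]<-.09)&(P[...,2]>.041)&(P[...,2]<.051)
  k=m.astype(np.uint8); n,l,s,_=cv2.connectedComponentsWithStats(k); i=1+np.argmax(s[1:,4]); Q=P[l==i]
  print(c,n,len(Q),cv2.minAreaRect((Q[:,:2]*1000).astype(np.float32)))
"
```

```text
top 3 1267 ((499.18585205078125, -180.45018005371094), (123.29450225830078, 100.9456787109375), 88.17271423339844)
scene 2 839 ((500.87847900390625, -185.50091552734375), (142.96975708007812, 103.51305389404297), 87.18726348876953)
```

{"fn": "servo_tool", "kwargs": {
  "moves": [
    [[0.4,0.4,0],[0.012,0,0.002],70],
    [[0,0,0],[0.012,-0.0003,0.0003],70],
    [[0,0,0],[0.012,-0.0003,0.0003],70],
    [[0,0,0],[0.012,-0.0003,0.0003],70],
    [[0,0,0],[0.012,-0.0003,0.0003],70],
    [[0,0,0],[0.012,-0.0003,0.0003],70],
    [[0,0,0],[0.012,-0.0003,0.0003],70],
    [[0,0,0],[0.012,-0.0003,0.0003],70],
    [[0,0,0],[0.01,-0.0003,0.0003],70],
    [[0,0,0],[0.01,-0.0003,0.0003],70],
    [[0,0,0],[0.01,-0.0003,0.0003],70],
    [[0,0,0],[0.01,-0.0003,0.0003],70]
  ]
}}

```text
time: 16.0
ee_pos: [0.5029, -0.1354, 0.0144]
tcp_rot: [180.0, -0.0, 87.9]
wrist_force: [0.7, -7.5, 5.3]
opening: 0.0597
grasp_force: 3.3
```

```bash
python3 -c "
from h import *
to(.503,-.0848,.015,88)"
```

```text
t 16.0 q [-15.1   2.5 -16.6  70.8   0.   77. ] pos [ 0.5029 -0.1354  0.0144] rot [180.   -0.   87.9] F [ 0.7 -7.5  5.3] open 0.0597 gf 3.3
shift now-frame [ 0.0506 -0.0017 -0.0006] shift target-frame [ 0.0506 -0.0017 -0.0006] len 0.051 turn [ 0.03 -0.04 -0.09]
```

{"fn": "servo_tool", "kwargs": {
  "moves": [
    [[0,0,0],[0.008,0,0],70],
    [[0,0,0],[0.008,0,0],70],
    [[0,0,0],[0.008,0,0],70],
    [[0,0,0],[0.008,0,0],70],
    [[0,0,0],[0.006,0,0],70],
    [[0,0,0],[0.005,0,0],70],
    [[0,0,0],[0.004,0,0],70]
  ]
}}

```text
time: 16.7
ee_pos: [0.5044, -0.0884, 0.0143]
tcp_rot: [180.0, -0.1, 87.9]
wrist_force: [-0.3, -5.8, 3.2]
opening: 0.0599
grasp_force: 3.1
```

{"fn": "servo_tool", "kwargs": {
  "moves": [
    [[0,0,0],[0.003,0,0],70],
    [[0,0,0],[0.002,0,0],70]
  ]
}}

```text
time: 16.9
ee_pos: [0.5046, -0.0835, 0.0143]
tcp_rot: [180.0, -0.1, 87.9]
wrist_force: [-0.2, -4.8, 3.6]
opening: 0.0595
grasp_force: 3.1
```

{"fn": "servo_tool", "kwargs": {
  "moves": [
    [[0,0,0],[0.002,0,0],70],
    [[0,0,0],[0.002,0,0],70]
  ]
}}

```text
time: 17.1
ee_pos: [0.5044, -0.0818, 0.0144]
tcp_rot: [-180.0, 0.2, 87.8]
wrist_force: [-4.3, -26.6, 5.5]
opening: 0.0596
grasp_force: 13.9
```

{"fn": "servo_tool", "kwargs": {
  "moves": [
    [[0,0,0],[0.002,0,0],70],
    [[0,0,0],[0.0,0,0],70]
  ]
}}

```text
time: 17.3
ee_pos: [0.5042, -0.0818, 0.0144]
tcp_rot: [-180.0, 0.5, 87.7]
wrist_force: [-4.3, -32.3, 4.1]
opening: 0.0597
grasp_force: 15.7
```

```bash
cat >> h.py <<'E'
def tubm(c="top"):
  im,d=camera(c); P=cloud(d,c)
  m=(P[...,0]>.44)&(P[...,0]<.57)&(P[...,1]>-.12)&(P[...,1]<.075)&(P[...,2]>.040)&(P[...,2]<.051)
  n,l,s,_=cv2.connectedComponentsWithStats(m.astype(np.uint8)); i=1+np.argmax(s[1:,4]); Q=P[l==i]
  print(c,len(Q),cv2.minAreaRect((Q[:,:2]*1000).astype(np.float32)),Q.min(0).round(4),Q.max(0).round(4))
  for r in mark_of("tub_stud",c)[:5]: 
    w=cam2w(r["xyz"],c)
    if w[1]>-.2: print("stud",w.round(4),round(r["score"],2))
E
python3 -c "
from h import *
to(.503,-.08,.015,88);tubm();tubm('scene')"
```

```text
t 17.3 q [ -9.    1.2 -18.   70.8  -0.5  83.3] pos [ 0.5042 -0.0818  0.0144] rot [-180.     0.5   87.7] F [ -4.3 -32.3   4.1] open 0.0597 gf 15.7
shift now-frame [ 0.0017 -0.0013 -0.0006] shift target-frame [ 0.0017 -0.0013 -0.0006] len 0.002 turn [-0.04  0.46 -0.27]
top 566 ((505.6199645996094, 42.683570861816406), (53.114322662353516, 95.4315185546875), 89.88111114501953) [0.4579 0.0161 0.04  ] [0.5533 0.0693 0.051 ]
stud [0.5046 0.0575 0.0418] 0.97
stud [0.6848 0.2982 0.0011] 0.67
scene 553 ((481.8296813964844, -31.261940002441406), (127.8375015258789, 79.20159149169922), 84.08773040771484) [ 0.44   -0.0941  0.0403] [0.5213 0.0357 0.0508]
stud [0.5031 0.0555 0.0438] 0.63
```

The force jumped to 32 N, so the tub is against the back wall. I'll back off, rise and measure with a clear view while heading for the tray.

{"fn": "servo_tool", "kwargs": {
  "moves": [
    [[0,0,0],[-0.02,0,0],60],
    [[0,0,0],[-0.01,0,-0.04],50],
    [[0,0,0],[0,0,-0.05],40],
    [[0,0,0],[0,0,-0.05],40],
    [[0,0,0],[0,0,-0.05],40],
    [[0,0,-6.6],[0.03,0.01,0],40],
    [[0,0,-6.6],[0.03,0.01,0],40],
    [[0,0,0],[0.04,0.02,0],40],
    [[0,0,0],[0.04,0.02,0],40],
    [[0,0,0],[0.04,0.02,0],40],
    [[0,0,0],[0.04,0.02,0],40],
    [[0,0,0],[0.04,0.02,0],40]
  ]
}}

```text
time: 18.7
ee_pos: [0.5815, 0.1706, 0.2042]
tcp_rot: [-180.0, -0.2, 101.2]
wrist_force: [0.3, -0.0, 0.9]
opening: 0.0341
grasp_force: 0.0
```

```bash
python3 -c "
from h import *
to(.6293,.2878,.12,101.2);tubm();tubm('scene')
im,d=camera('top');cv2.imwrite('pics/t5.png',im[:,:,::-1]);P=cloud(d,'top')
print('bar',rect(P,.3,.5,.17,.35,.03,.05)); print('tray',rect(P,.53,.73,.2,.38,.03,.042))
m=(P[...,0]>.32)&(P[...,0]<.49)&(P[...,1]>.19)&(P[...,1]<.33)&(P[...,2]>.007)&(P[...,2]<.014)
n,l,s,_=cv2.connectedComponentsWithStats(m.astype(np.uint8)); i=1+np.argmax(s[1:,4]); print('lid',cv2.minAreaRect((P[l==i][:,:2]*1000).astype(np.float32)))"
```

```text
t 18.7 q [16.3 12.4 15.4 93.   0.2 95.1] pos [0.5815 0.1706 0.2042] rot [-180.    -0.2  101.2] F [ 0.3 -0.   0.9] open 0.0341 gf 0.0
shift now-frame [0.1055 0.0696 0.0845] shift target-frame [0.1057 0.0696 0.0842] len 0.152 turn [-0.04 -0.19 -0.04]
top 1664 ((503.64605712890625, -1.7605743408203125), (140.92054748535156, 98.89924621582031), 87.76104736328125) [ 0.4526 -0.0726  0.0401] [0.5533 0.0694 0.0509]
stud [0.5057 0.0594 0.0426] 0.61
scene 534 ((482.58038330078125, -19.62842559814453), (106.5694580078125, 75.6421890258789), 86.59698486328125) [ 0.4432 -0.0714  0.0427] [0.5222 0.034  0.0508]
stud [0.502  0.0561 0.0439] 0.77
stud [ 0.5063 -0.0011 -0.0015] 0.23
bar (np.int64(0), array([0., 0.]), array([0., 0.]), 0.0, np.float64(nan))
tray (np.int64(0), array([0., 0.]), array([0., 0.]), 0.0, np.float64(nan))
lid ((478.79217529296875, 192.60293579101562), (0.0, 0.0), 0.0)
  return _methods._mean(a, axis=axis, dtype=dtype,
  ret = ret.dtype.type(ret / rcount)
```

The tub measures (0.504,-0.002) at 87.8°, which is home. Now the tray: first above it.

{"fn": "servo_tool", "kwargs": {
  "moves": [
    [[0,-0.2,0],[0.035,0.023,0],40],
    [[0,0,0],[0.035,0.023,0],40],
    [[0,0,0],[0.0357,0.0236,0],40],
    [[0,0,0],[0,0,0.042],40],
    [[0,0,0],[0,0,0.042],40],
    [[0,0,0],[0,0,0],40]
  ]
}}

```text
time: 19.55
ee_pos: [0.6265, 0.2833, 0.1134]
tcp_rot: [-179.4, 0.2, 101.1]
wrist_force: [-0.9, -0.3, -0.6]
opening: 0.0342
grasp_force: 0.0
```

```bash
python3 -c "
from h import *
to(.6293,.2878,.009,101.2)
im,d=camera('scene');x,y=w2px((.63,.288,.05),'scene').astype(int);cv2.imwrite('pics/s6.png',cv2.resize(im[y-100:y+80,x-110:x+110,::-1],(733,600)))
P=cloud(d,'scene');m=(P[...,0]>.52)&(P[...,0]<.74)&(P[...,1]>.2)&(P[...,1]<.38)&(P[...,2]>.028)&(P[...,2]<.042)
n,l,s,_=cv2.connectedComponentsWithStats(m.astype(np.uint8)); i=1+np.argmax(s[1:,4]); print('tray',cv2.minAreaRect((P[l==i][:,:2]*1000).astype(np.float32)))"
```

```text
t 19.55 q [ 24.3  24.2  20.2  86.6  -0.  103.2] pos [0.6265 0.2833 0.1134] rot [-179.4    0.2  101.1] F [-0.9 -0.3 -0.6] open 0.0342 gf 0.0
shift now-frame [0.0042 0.0048 0.1043] shift target-frame [0.0039 0.0036 0.1044] len 0.105 turn [-0.63  0.18 -0.11]
tray ((630.5045166015625, 288.0924377441406), (142.2920684814453, 99.76055145263672), 11.48902416229248)
```

View pics/s6.png

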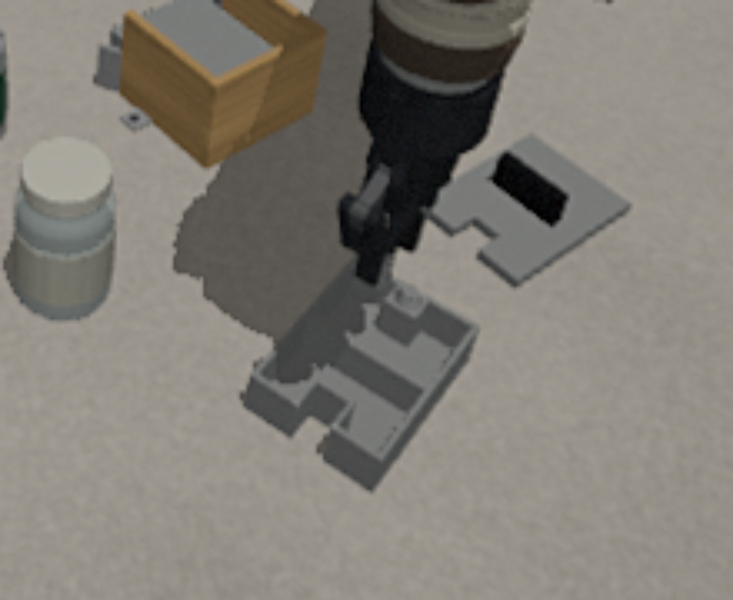

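The gripper is over the tray divider at crop (385,380), and the tub shows in the bay. I'll descend, check, then grip.

{"fn": "servo_tool", "kwargs": {
  "moves": [
    [[-0.6,0.2,-0.1],[0.004,0.004,0],40],
    [[0,0,0],[0,0,0.03],40],
    [[0,0,0],[0,0,0.03],40],
    [[0,0,0],[0,0,0],40]
  ]
}}

```text
time: 20.0
ee_pos: [0.6325, 0.2903, 0.0598]
tcp_rot: [179.5, -0.2, 101.2]
wrist_force: [-0.9, 0.8, -1.5]
opening: 0.0342
grasp_force: 0.0
```

```bash
python3 -c "
from h import *
to(.6297,.2879,.009,101.3)"
```

```text
t 20.0 q [ 24.6  24.6  14.7  79.6   0.  103.4] pos [0.6325 0.2903 0.0598] rot [179.5  -0.2 101.2] F [-0.9  0.8 -1.5] open 0.0342 gf 0.0
shift now-frame [-0.0019 -0.0037  0.0507] shift target-frame [-0.0018 -0.0032  0.0508] len 0.051 turn [ 0.51 -0.16 -0.06]
```

{"fn": "servo_tool", "kwargs": {
  "moves": [
    [[0.25,0,0],[-0.0018,-0.0032,0],40],
    [[0,0,0],[0,0,0.025],40],
    [[0,0,0],[0,0,0.02],40],
    [[0,0,0],[0,0,0.005],40],
    [[0,0,0],[0,0,0],40]
  ]
}}

```text
time: 20.5
ee_pos: [0.631, 0.2889, 0.0123]
tcp_rot: [179.6, -0.2, 101.3]
wrist_force: [0.3, -0.6, -0.0]
opening: 0.0343
grasp_force: 0.0
```

```bash
python3 -c "
from h import *
to(.6297,.2879,.009,101.3)"
```

```text
t 20.5 q [2.460e+01 2.530e+01 1.050e+01 7.470e+01 1.000e-01 1.033e+02] pos [0.631  0.2889 0.0123] rot [179.6  -0.2 101.3] F [ 0.3 -0.6 -0. ] open 0.0343 gf 0.0
shift now-frame [-0.0007 -0.0015  0.0033] shift target-frame [-0.0007 -0.0015  0.0033] len 0.004 turn [ 0.43 -0.2  -0.03]
```

Close on the divider.

{"fn": "servo_tool", "kwargs": {
  "moves": [
    [[0.4,-0.2,0],[-0.0005,-0.0015,0.001],40],
    [[0,0,0],[0,0,0],15],
    [[0,0,0],[0,0,0],0],
    [[0,0,0],[0,0,0],0],
    [[0,0,0],[0,0,0],0],
    [[0,0,0],[0,0,0],0],
    [[0,0,0],[0,0,0],0],
    [[0,0,0],[0,0,0],0]
  ],
  "force": 40
}}

```text
time: 21.3
ee_pos: [0.6298, 0.2883, 0.0109]
tcp_rot: [179.9, -0.0, 101.3]
wrist_force: [0.0, 1.0, 6.6]
opening: 0.0071
grasp_force: 40.5
```

{"fn": "servo_tool", "kwargs": {
  "moves": [
    [[0,0,0],[0,0,-0.03],0],
    [[0,0,0],[0,0,-0.045],0],
    [[0,0,0],[0,0,-0.045],0],
    [[0,0,0],[0,0,-0.045],0],
    [[0,0,-8.5],[0,0,0],0],
    [[0,0,-8.5],[0,0,0],0],
    [[0,0,-8.5],[0,0,0],0],
    [[0,0,-8.5],[0,0,0],0],
    [[0,0,-8.5],[0,0,0],0],
    [[0,0,-8.5],[0,0,0],0],
    [[0,0,-8.5],[0,0,0],0],
    [[0,0,-8.5],[0,0,0],0]
  ]
}}

```text
time: 22.5
ee_pos: [0.6289, 0.288, 0.1741]
tcp_rot: [-179.9, -0.1, 169.6]
wrist_force: [0.2, -0.5, -1.4]
opening: 0.0074
grasp_force: 39.4
```

```bash
python3 -c "
from h import *
to(.504,-.002,.17,177.9)"
```

```text
t 22.5 q [24.6 24.8 27.7 93.  -0.  35. ] pos [0.6289 0.288  0.1741] rot [-1.799e+02 -1.000e-01  1.696e+02] F [ 0.2 -0.5 -1.4] open 0.0074 gf 39.4
shift now-frame [ 0.0707 -0.3077  0.0046] shift target-frame [ 0.1142 -0.2944  0.0041] len 0.316 turn [-0.07 -0.09 -8.27]
```

{"fn": "servo_tool", "kwargs": {
  "moves": [
    [[0,0,-8.3],[0,0,0],0],
    [[0,0,0],[0.0143,-0.0368,0],0],
    [[0,0,0],[0.0143,-0.0368,0],0],
    [[0,0,0],[0.0143,-0.0368,0],0],
    [[0,0,0],[0.0143,-0.0368,0],0],
    [[0,0,0],[0.0143,-0.0368,0],0],
    [[0,0,0],[0.0143,-0.0368,0],0],
    [[0,0,0],[0.0143,-0.0368,0],0],
    [[0,0,0],[0.0143,-0.0368,0],0],
    [[0,0,0],[0,0,0],0]
  ]
}}

```text
time: 23.5
ee_pos: [0.5007, -0.0044, 0.1752]
tcp_rot: [-179.9, -0.1, 177.4]
wrist_force: [0.5, 0.8, -2.2]
opening: 0.0074
grasp_force: 39.7
```

```bash
cat >> h.py <<'E'
def slab(c,x0,x1,y0,y1,z0,z1):
  im,d=camera(c); P=cloud(d,c)
  m=(P[...,0]>x0)&(P[...,0]<x1)&(P[...,1]>y0)&(P[...,1]<y1)&(P[...,2]>z0)&(P[...,2]<z1)
  n,l,s,_=cv2.connectedComponentsWithStats(m.astype(np.uint8)); i=1+np.argmax(s[1:,4]); Q=P[l==i]
  print(c,n,len(Q),np.median(Q[:,2]).round(4),cv2.minAreaRect((Q[:,:2]*1000).astype(np.float32))); return im
E
python3 -c "
from h import *
to(.504,-.002,.07,177.9)
z=get_obs()['ee_pos'][2]+.025
slab('scene',.4,.62,-.12,.12,z-.008,z+.006)
im=slab('top',.4,.62,-.12,.12,z-.008,z+.006)
"
```

```text
t 23.5 q [-0.5 -2.5 -3.7 88.8 -0.1  2.2] pos [ 0.5007 -0.0044  0.1752] rot [-1.799e+02 -1.000e-01  1.774e+02] F [ 0.5  0.8 -2.2] open 0.0074 gf 39.7
shift now-frame [-0.0033  0.0027  0.1052] shift target-frame [-0.0032  0.0025  0.1052] len 0.105 turn [-0.09 -0.06 -0.52]
scene 3 586 0.1993 ((500.8868408203125, -4.194923400878906), (141.7342987060547, 100.3161392211914), 89.08229064941406)
top 2 137 0.2003 ((496.8160095214844, -56.92548370361328), (37.17333221435547, 98.71485137939453), 82.47782135009766)
```

{"fn": "servo_tool", "kwargs": {
  "moves": [
    [[0,0,-0.5],[-0.0028,0.003,0],0],
    [[0,0,0],[0,0,0.03],0],
    [[0,0,0],[0,0,0.03],0],
    [[0,0,0],[0,0,0.03],0],
    [[0,0,0],[0,0,0.008],0],
    [[0,0,0],[0,0,0],0]
  ]
}}

```text
time: 24.2
ee_pos: [0.5076, 0.0012, 0.0849]
tcp_rot: [-179.9, 0.4, 178.1]
wrist_force: [-24.3, -20.5, 68.0]
opening: 0.0076
grasp_force: 182.9
```

```bash
python3 -c "
from h import *
to(.5035,-.0015,.056,177.9)
im=slab('scene',.4,.62,-.12,.12,.092,.108)
im=slab('top',.4,.62,-.12,.12,.092,.108)
"
```

```text
t 24.2 q [  0.2  -1.6 -12.8  78.3  -0.1   2.1] pos [0.5076 0.0012 0.0849] rot [-179.9    0.4  178.1] F [-24.3 -20.5  68. ] open 0.0076 gf 182.9
shift now-frame [ 0.0042 -0.0028  0.0288] shift target-frame [ 0.004  -0.0029  0.0289] len 0.029 turn [-0.09  0.45  0.18]
scene 17 321 0.0983 ((523.76416015625, 4.185157775878906), (150.47900390625, 77.09429168701172), 82.58831024169922)
top 8 114 0.0977 ((504.694580078125, -48.75785446166992), (97.09111022949219, 39.58527755737305), 0.37407052516937256)
```

There is 68 N of contact, probably on a wall edge. Backing up.

{"fn": "servo_tool", "kwargs": {
  "moves": [
    [[0,0,0],[0,0,-0.03],0],
    [[0,0,0],[0,0,-0.015],0],
    [[0,0,0],[0,0,0],0]
  ]
}}

```text
time: 24.6
ee_pos: [0.5068, 0.0026, 0.1236]
tcp_rot: [-180.0, 0.1, 178.2]
wrist_force: [0.1, 0.2, -2.9]
opening: 0.0071
grasp_force: 42.6
```

```bash
python3 -c "
from h import *
to(.5035,-.0015,.12,177.9)
z=get_obs()['ee_pos'][2]+.025
im=slab('scene',.4,.62,-.12,.12,z-.008,z+.008)
cv2.imwrite('pics/s7.png',cv2.resize(im[150:300,230:430,::-1],(800,600)))
"
```

```text
t 24.6 q [ 0.3 -1.8 -8.8 82.9 -0.   2.1] pos [0.5068 0.0026 0.1236] rot [-1.800e+02  1.000e-01  1.782e+02] F [ 0.1  0.2 -2.9] open 0.0071 gf 42.6
shift now-frame [ 0.0032 -0.0042  0.0036] shift target-frame [ 0.0031 -0.0042  0.0036] len 0.006 turn [-0.03  0.13  0.28]
scene 3 568 0.1481 ((505.7300720214844, 2.2173004150390625), (141.21571350097656, 100.04193115234375), 89.17208099365234)
```

View pics/s7.png

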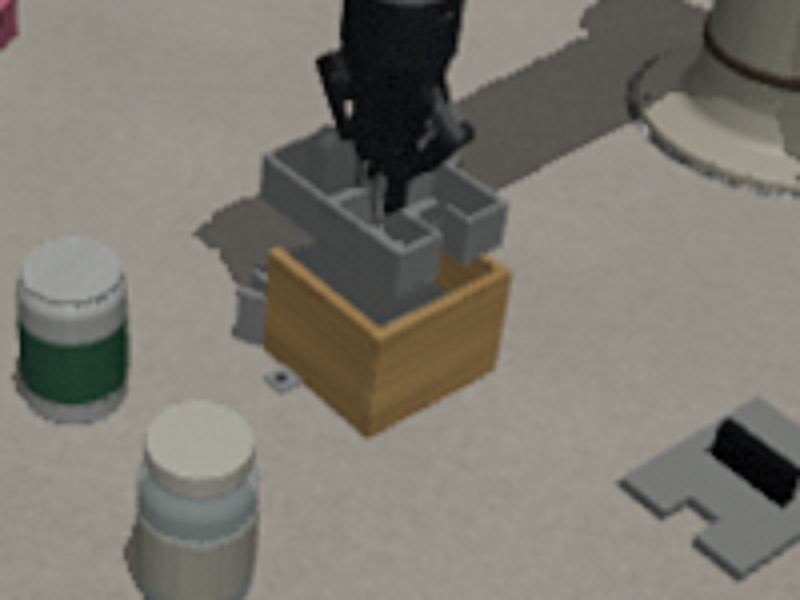

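The tray is still held level (crop 385,210), but about 4 mm too far toward the back wall (crop 450,290). I'll correct toward the mouth and aim 2–3 mm short, which the notch allows.

{"fn": "servo_tool", "kwargs": {
  "moves": [
    [[0,0,0.2],[0.003,-0.007,0],0],
    [[0,0,0],[0,0,0],0],
    [[0,0,0],[0,0,0],0]
  ]
}}

```text
time: 24.95
ee_pos: [0.5014, -0.0054, 0.1205]
tcp_rot: [-180.0, -0.2, 177.9]
wrist_force: [-0.2, -0.0, -1.3]
opening: 0.0073
grasp_force: 42.6
```

```bash
python3 -c "
from h import *
to(.5035,-.0045,.085,177.9)
z=get_obs()['ee_pos'][2]+.025
slab('scene',.4,.62,-.12,.12,z-.008,z+.008)
slab('top',.4,.62,-.12,.12,.083,.097)
"
```

```text
t 24.95 q [-0.6 -2.2 -9.5 82.9 -0.   1.5] pos [ 0.5014 -0.0054  0.1205] rot [-180.    -0.2  177.9] F [-0.2 -0.  -1.3] open 0.0073 gf 42.6
shift now-frame [-0.0021  0.001   0.0355] shift target-frame [-0.002   0.001   0.0355] len 0.036 turn [-0.04 -0.17 -0.04]
scene 3 551 0.145 ((500.62286376953125, -5.571311950683594), (141.50006103515625, 100.6254653930664), 88.21965026855469)
top 6 3 0.0953 ((407.9479064941406, -60.83736801147461), (1.2006726264953613, 5.924201965332031), 26.68589210510254)
```

{"fn": "servo_tool", "kwargs": {
  "moves": [
    [[0,0,0],[-0.0015,0,0],0],
    [[0,0,0],[0,0,0.015],0],
    [[0,0,0],[0,0,0.01],0],
    [[0,0,0],[0,0,0],0]
  ]
}}

```text
time: 25.45
ee_pos: [0.5038, -0.0054, 0.0954]
tcp_rot: [-180.0, -0.0, 177.9]
wrist_force: [0.3, -0.3, -1.3]
opening: 0.0069
grasp_force: 43.5
```

```bash
python3 -c "
from h import *
to(.504,-.0045,.056,177.9)"
```

```text
t 25.45 q [ -0.6  -1.8 -11.8  80.   -0.    1.5] pos [ 0.5038 -0.0054  0.0954] rot [-180.    -0.   177.9] F [ 0.3 -0.3 -1.3] open 0.0069 gf 43.5
shift now-frame [-0.0002  0.0009  0.0394] shift target-frame [-0.0002  0.0009  0.0394] len 0.039 turn [-0.04 -0.03 -0.02]
```

Position is good. Lowering into the bay, still above the stud.

{"fn": "servo_tool", "kwargs": {
  "moves": [
    [[0,0,0],[0,0,0.01],0],
    [[0,0,0],[0,0,0.01],0],
    [[0,0,0],[0,0,0.008],0],
    [[0,0,0],[0,0,0],0]
  ]
}}

```text
time: 25.85
ee_pos: [0.507, -0.0055, 0.0724]
tcp_rot: [-180.0, 0.5, 177.9]
wrist_force: [5.3, 0.4, 22.7]
opening: 0.0073
grasp_force: 55.8
```

{"fn": "servo_tool", "kwargs": {
  "moves": [
    [[0,0,0],[0,0,0.004],0],
    [[0,0,0],[0,0,0.003],0],
    [[0,0,0],[0,0,0],0]
  ]
}}

```text
time: 26.15
ee_pos: [0.5076, -0.0055, 0.0718]
tcp_rot: [-180.0, 0.8, 177.9]
wrist_force: [-17.9, 0.2, 73.8]
opening: 0.007
grasp_force: 64.1
```

```bash
python3 -c "
from h import *
to(.504,-.0045,.056,177.9)
im,d=camera('scene');P=cloud(d,'scene')
a=cv2.resize(im[150:300,250:400,::-1],(600,600),interpolation=cv2.INTER_CUBIC);cv2.imwrite('pics/s8.png',a)
Q=P[(P[...,0]>.42)&(P[...,0]<.6)&(P[...,1]>-.1)&(P[...,1]<.09)&(P[...,2]>.085)&(P[...,2]<.115)]
for y in np.arange(-.1,.09,.02):
  q=Q[(Q[:,1]>=y)&(Q[:,1]<y+.02)]
  print(round(y,2),[ (round(float(x),2),round(float(np.percentile(s[:,2],90)),3)) for x in np.arange(.44,.58,.02) for s in [q[(q[:,0]>=x)&(q[:,0]<x+.02)]] if len(s)>3])
"
```

```text
t 26.15 q [ -0.6  -1.7 -14.4  76.5  -0.    1.5] pos [ 0.5076 -0.0055  0.0718] rot [-180.     0.8  177.9] F [-17.9   0.2  73.8] open 0.007 gf 64.1
shift now-frame [0.0038 0.0009 0.0158] shift target-frame [0.0036 0.0009 0.0158] len 0.016 turn [-0.03  0.78 -0.03]
-0.1 []
-0.08 [(0.48, 0.112), (0.5, 0.109), (0.52, 0.094)]
-0.06 [(0.48, 0.097), (0.5, 0.106)]
-0.04 [(0.5, 0.113), (0.54, 0.092), (0.56, 0.092)]
-0.02 [(0.5, 0.111), (0.52, 0.094), (0.54, 0.092), (0.56, 0.092)]
0.0 [(0.44, 0.097), (0.46, 0.095), (0.5, 0.109), (0.54, 0.091), (0.56, 0.092)]
0.02 [(0.44, 0.098), (0.46, 0.111), (0.48, 0.1), (0.5, 0.104), (0.52, 0.095), (0.56, 0.092)]
0.04 [(0.46, 0.113), (0.48, 0.106), (0.5, 0.108), (0.52, 0.095), (0.56, 0.093)]
0.06 [(0.44, 0.095), (0.46, 0.109), (0.48, 0.111), (0.5, 0.093), (0.52, 0.093), (0.54, 0.093), (0.56, 0.092)]
0.08 []
```

View pics/s8.png

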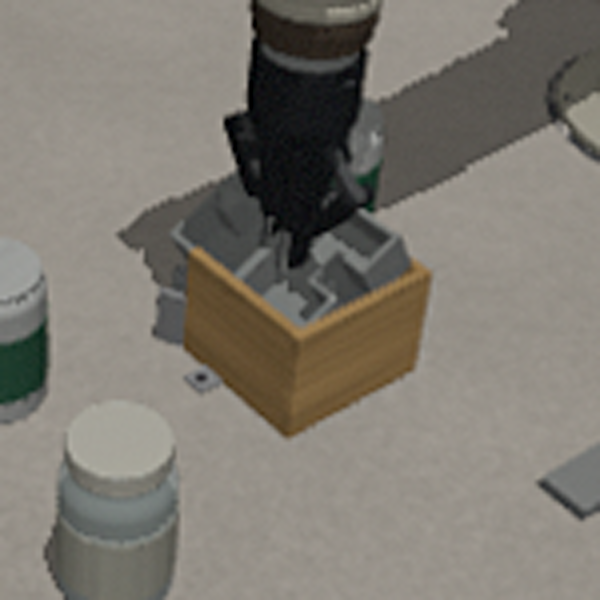

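The tray caught the robot-side wall and tilted in the grip, with its robot-side edge high (crop 370,230). So the bay centre is about 2–3 mm farther in +x than I aimed. I'll lift out, set the tray level on the shelf, re-grip, and come back with the corrected x.

{"fn": "servo_tool", "kwargs": {
  "moves": [
    [[0,0,0],[0,0,-0.02],0],
    [[0,0,0],[0,0,-0.035],0],
    [[0,0,0],[0,0,-0.045],0],
    [[0,0,0],[-0.0106,0.0373,0],0],
    [[0,0,0],[-0.0106,0.0373,0],0],
    [[0,0,0],[-0.0106,0.0373,0],0],
    [[0,0,0],[-0.0106,0.0373,0],0],
    [[0,0,0],[-0.0106,0.0373,0],0],
    [[0,0,0],[-0.0106,0.0373,0],0],
    [[0,0,0],[-0.0106,0.0373,0],0],
    [[0,0,0],[-0.0106,0.0373,0],0],
    [[0,0,0],[0,0,0],0]
  ]
}}

```text
time: 27.4
ee_pos: [0.5993, 0.2936, 0.1583]
tcp_rot: [-179.9, -0.2, 178.1]
wrist_force: [-1.0, -0.6, -2.0]
opening: 0.0076
grasp_force: 52.4
```

```bash
python3 -c "
from h import *
to(.60,.29,.02,177.9)
im,d=camera('top');P=cloud(d,'top');cv2.imwrite('pics/t9.png',im[:,:,::-1])
tubm()
im,d=camera('scene');P=cloud(d,'scene');Z=get_obs()['ee_pos'][2]
Q=P[(P[...,0]>.52)&(P[...,0]<.68)&(P[...,1]>.2)&(P[...,1]<.38)&(P[...,2]>Z-.03)&(P[...,2]<Z+.06)]
for x in np.arange(.53,.67,.01):
  s=Q[(Q[:,0]>=x)&(Q[:,0]<x+.01)&((Q[:,1]<.25)|(Q[:,1]>.33))]
  if len(s)>3: print(round(x,2),len(s),np.percentile(s[:,2]-Z,[5,50,95]).round(3))
"
```

```text
t 27.4 q [26.1 20.9 20.9 90.1  0.  28. ] pos [0.5993 0.2936 0.1583] rot [-179.9   -0.2  178.1] F [-1.  -0.6 -2. ] open 0.0076 gf 52.4
shift now-frame [-0.0013 -0.0034  0.1383] shift target-frame [-0.0008 -0.0036  0.1383] len 0.138 turn [-0.07 -0.22  0.18]
top 1675 ((498.3121032714844, -1.6837310791015625), (140.56639099121094, 109.86041259765625), 87.67536163330078) [ 0.4417 -0.0726  0.04  ] [0.5534 0.0693 0.0509]
stud [0.505  0.0535 0.0429] 0.9
0.54 4 [0.02  0.021 0.023]
0.55 94 [0.015 0.022 0.039]
0.56 111 [0.011 0.039 0.051]
0.57 83 [0.004 0.02  0.047]
0.58 133 [-0.001  0.018  0.038]
0.59 174 [-0.008  0.023  0.035]
0.6 264 [-0.013  0.007  0.037]
0.61 227 [-0.018 -0.002  0.024]
0.62 98 [-0.025 -0.001  0.017]
0.63 105 [-0.024 -0.008  0.011]
0.64 95 [-0.007  0.004  0.007]
```

Depth shows the tub still home and the tray tilted about 28° in the grip. I'll press it level gently on the free shelf with a light grip.

{"fn": "servo_tool", "kwargs": {
  "moves": [
    [[0,0,0],[0,0,0.035],0],
    [[0,0,0],[0,0,0.04],0],
    [[0,0,0],[0,0,0.035],0],
    [[0,0,0],[0,0,0.006],0],
    [[0,0,0],[0,0,0.006],0],
    [[0,0,0],[0,0,0.006],0]
  ],
  "force": 20
}}

```text
time: 28.2
ee_pos: [0.6004, 0.2896, 0.0357]
tcp_rot: [180.0, 0.1, 177.8]
wrist_force: [0.1, -0.1, -0.8]
opening: 0.0073
grasp_force: 52.3
```

{"fn": "servo_tool", "kwargs": {
  "moves": [
    [[0,0,0],[0,0,0.005],0],
    [[0,0,0],[0,0,0.005],0],
    [[0,0,0],[0,0,0],0]
  ]
}}

```text
time: 28.5
ee_pos: [0.5997, 0.2901, 0.0268]
tcp_rot: [179.9, 0.1, 177.9]
wrist_force: [-7.2, -3.4, 13.3]
opening: 0.007
grasp_force: 54.9
```

{"fn": "servo_tool", "kwargs": {
  "moves": [
    [[0,0,0],[0,0,0.005],0],
    [[0,0,0],[0,0,0.005],0],
    [[0,0,0],[0,0,0.003],0],
    [[0,0,0],[0,0,0],0]
  ],
  "force": 20
}}

```text
time: 28.9
ee_pos: [0.5991, 0.2909, 0.0168]
tcp_rot: [179.8, 0.1, 177.9]
wrist_force: [-20.7, -3.1, 33.5]
opening: 0.0071
grasp_force: 68.6
```

{"fn": "servo_tool", "kwargs": {
  "moves": [
    [[0,0,0],[0,0,0],12],
    [[0,0,0],[0,0,0],25],
    [[0,0,0],[0,0,0],35],
    [[0,0,0],[0,0,0],40]
  ]
}}

```text
time: 29.3
ee_pos: [0.5993, 0.2896, 0.0103]
tcp_rot: [-180.0, -0.1, 177.9]
wrist_force: [-0.7, 0.5, 0.3]
opening: 0.0336
grasp_force: 0.0
```

```bash
python3 -c "
from h import *
to(.60,.29,.01,177.9)
for c in('scene','top'): slab(c,.5,.7,.18,.4,.025,.045)
for r in mark_of('tray_stud','scene')+mark_of('tray_notch','scene')+mark_of('tray_grip','scene'): print(round(r['score'],2),cam2w(r['xyz'],'scene').round(3))
"
```

```text
t 29.3 q [25.8 22.1  5.9 73.9 -0.  27.9] pos [0.5993 0.2896 0.0103] rot [-1.800e+02 -1.000e-01  1.779e+02] F [-0.7  0.5  0.3] open 0.0336 gf 0.0
shift now-frame [-0.0007  0.0004  0.0003] shift target-frame [-0.0007  0.0004  0.0003] len 0.001 turn [-0.05 -0.06 -0.03]
scene 6 750 0.035 ((585.8179931640625, 290.2323913574219), (140.2667999267578, 101.0551986694336), 87.86598205566406)
top 3 285 0.0351 ((584.04541015625, 261.81829833984375), (84.66822052001953, 98.46492004394531), 87.88816833496094)
0.92 [0.585 0.236 0.04 ]
0.75 [0.588 0.295 0.035]
0.81 [0.59  0.349 0.001]
0.69 [0.588 0.294 0.036]
```

The tray is level again at (0.586,0.290), heading 87.9°. The scene frame, which agrees with the arm, reads about 1.5 mm larger in x than the top camera, so the tray target is x ≈ 0.506. Re-gripping at the centre.

{"fn": "servo_tool", "kwargs": {
  "moves": [
    [[0,0,0],[0.007,0,0],40],
    [[0,0,0],[0.0065,0.0005,0],40],
    [[0,0,0],[0,0,0],40],
    [[0,0,0],[0,0,0],40]
  ]
}}

```text
time: 29.95
ee_pos: [0.5856, 0.2908, 0.0107]
tcp_rot: [-180.0, -0.0, 177.9]
wrist_force: [0.0, -0.4, -0.6]
opening: 0.0343
grasp_force: 0.0
```

```bash
python3 -c "
from h import *
to(.5856,.29,.01,177.9)
slab('scene',.5,.7,.18,.4,.025,.045)"
```

```text
t 29.95 q [26.4 20.4  3.8 73.4 -0.  28.5] pos [0.5856 0.2908 0.0107] rot [-180.    -0.   177.9] F [ 0.  -0.4 -0.6] open 0.0343 gf 0.0
shift now-frame [-0.     -0.0008  0.0007] shift target-frame [-0.     -0.0008  0.0007] len 0.001 turn [-0.03 -0.03 -0.  ]
scene 6 818 0.0353 ((585.4530029296875, 290.37322998046875), (139.70423889160156, 102.15955352783203), 87.88020324707031)
```

{"fn": "servo_tool", "kwargs": {
  "moves": [
    [[0,0,0],[0,0,0],15],
    [[0,0,0],[0,0,0],0],
    [[0,0,0],[0,0,0],0],
    [[0,0,0],[0,0,0],0],
    [[0,0,0],[0,0,0],0],
    [[0,0,0],[0,0,0],0],
    [[0,0,0],[0,0,-0.03],0],
    [[0,0,0],[0,0,-0.045],0],
    [[0,0,0],[0,0,-0.045],0],
    [[0,0,0],[0,0,-0.03],0]
  ],
  "force": 60
}}

```text
time: 31.0
ee_pos: [0.5861, 0.2909, 0.1635]
tcp_rot: [180.0, 0.1, 177.9]
wrist_force: [1.2, 0.2, -1.4]
opening: 0.0067
grasp_force: 59.3
```

{"fn": "servo_tool", "kwargs": {
  "moves": [
    [[0,0,0],[0.0086,-0.0372,0],0],
    [[0,0,0],[0.0086,-0.0372,0],0],
    [[0,0,0],[0.0086,-0.0372,0],0],
    [[0,0,0],[0.0086,-0.0372,0],0],
    [[0,0,0],[0.0086,-0.0372,0],0],
    [[0,0,0],[0.0086,-0.0372,0],0],
    [[0,0,0],[0.0086,-0.0372,0],0],
    [[0,0,0],[0.0086,-0.0372,0],0],
    [[0,0,0],[0,0,0],0],
    [[0,0,0],[0,0,0],0]
  ]
}}

```text
time: 32.0
ee_pos: [0.5059, -0.0047, 0.1605]
tcp_rot: [-180.0, -0.1, 177.8]
wrist_force: [-0.4, 0.2, -1.5]
opening: 0.007
grasp_force: 59.4
```

```bash
python3 -c "
from h import *
to(.5062,-.004,.12,177.9)
z=get_obs()['ee_pos'][2]+.025
slab('scene',.4,.62,-.12,.12,z-.008,z+.008)"
```

```text
t 32.0 q [-0.5 -1.8 -4.7 87.2 -0.   1.7] pos [ 0.5059 -0.0047  0.1605] rot [-1.800e+02 -1.000e-01  1.778e+02] F [-0.4  0.2 -1.5] open 0.007 gf 59.4
shift now-frame [-0.0004  0.0008  0.0405] shift target-frame [-0.0003  0.0008  0.0405] len 0.041 turn [-0.03 -0.07 -0.13]
scene 4 610 0.1849 ((505.7924499511719, -4.1527099609375), (141.35467529296875, 102.3073959350586), 87.2565689086914)
```

{"fn": "servo_tool", "kwargs": {
  "moves": [
    [[0,0,0],[0,0,0.03],0],
    [[0,0,0],[0,0,0.025],0],
    [[0,0,0],[0,0,0.008],0],
    [[0,0,0],[0,0,0],0],
    [[0,0,0],[0,0,0],0]
  ]
}}

```text
time: 32.55
ee_pos: [0.5066, -0.0036, 0.0988]
tcp_rot: [-180.0, 0.0, 177.9]
wrist_force: [0.2, -1.0, -1.4]
opening: 0.0068
grasp_force: 59.4
```

{"fn": "servo_tool", "kwargs": {
  "moves": [
    [[0,0,0],[0,0,0.006],0],
    [[0,0,0],[0,0,0.006],0],
    [[0,0,0],[0,0,0],0]
  ]
}}

```text
time: 32.85
ee_pos: [0.5058, -0.0042, 0.0851]
tcp_rot: [-180.0, -0.1, 177.9]
wrist_force: [-0.4, -0.6, -1.0]
opening: 0.0071
grasp_force: 59.4
```

{"fn": "servo_tool", "kwargs": {
  "moves": [
    [[0,0,0],[0,0,0.006],0],
    [[0,0,0],[0,0,0.006],0],
    [[0,0,0],[0,0,0],0]
  ]
}}

```text
time: 33.15
ee_pos: [0.5055, -0.0042, 0.0727]
tcp_rot: [-180.0, -0.1, 177.9]
wrist_force: [0.0, 1.1, -2.2]
opening: 0.0067
grasp_force: 59.4
```

{"fn": "servo_tool", "kwargs": {
  "moves": [
    [[0,0,0],[0,0,0.005],0],
    [[0,0,0],[0,0,0.004],0],
    [[0,0,0],[0,0,0],0]
  ]
}}

```text
time: 33.45
ee_pos: [0.5057, -0.0042, 0.064]
tcp_rot: [-180.0, -0.1, 177.9]
wrist_force: [-0.4, -0.0, -1.1]
opening: 0.0068
grasp_force: 59.4
```

Below the stud top with no contact force. Last few millimetres.

{"fn": "servo_tool", "kwargs": {
  "moves": [
    [[0,0,0],[0,0,0.003],0],
    [[0,0,0],[0,0,0.003],0],
    [[0,0,0],[0,0,0],0]
  ]
}}

```text
time: 33.75
ee_pos: [0.5058, -0.0042, 0.0583]
tcp_rot: [-180.0, -0.1, 177.9]
wrist_force: [0.0, 0.2, -1.9]
opening: 0.0067
grasp_force: 59.4
```

{"fn": "servo_tool", "kwargs": {
  "moves": [
    [[0,0,0],[0,0,0.0025],0],
    [[0,0,0],[0,0,0],0]
  ]
}}

```text
time: 33.95
ee_pos: [0.506, -0.0042, 0.056]
tcp_rot: [-180.0, -0.1, 177.9]
wrist_force: [-0.1, 0.9, -1.7]
opening: 0.0067
grasp_force: 59.5
```

{"fn": "servo_tool", "kwargs": {
  "moves": [
    [[0,0,0],[0,0,0.0015],0],
    [[0,0,0],[0,0,0],0]
  ]
}}

```text
time: 34.15
ee_pos: [0.5061, -0.0042, 0.0556]
tcp_rot: [-180.0, -0.0, 177.9]
wrist_force: [-3.1, -0.7, 5.3]
opening: 0.007
grasp_force: 60.4
```

{"fn": "servo_tool", "kwargs": {
  "moves": [
    [[0,0,0],[0,0,0],12],
    [[0,0,0],[0,0,0],25],
    [[0,0,0],[0,0,0],35],
    [[0,0,0],[0,0,0],40],
    [[0,0,0],[0,0,-0.02],40],
    [[0,0,0],[0,0,-0.04],40],
    [[0,0,0],[0,0,-0.05],40],
    [[0,0,0],[0,0,-0.03],40],
    [[0,0,0],[0,0,0],40]
  ]
}}

```text
time: 35.05
ee_pos: [0.5079, -0.0041, 0.1997]
tcp_rot: [-180.0, 0.4, 177.9]
wrist_force: [0.1, -0.3, -0.6]
opening: 0.034
grasp_force: 0.0
```

```bash
python3 -c "
from h import *
to(.403,.26,.20,-90)
slab('scene',.45,.555,-.12,.12,.077,.086)
slab('top',.45,.555,-.12,.12,.077,.086)
im,d=camera('top');P=cloud(d,'top')
m=(P[...,0]>.31)&(P[...,0]<.49)&(P[...,1]>.19)&(P[...,1]<.33)&(P[...,2]>.007)&(P[...,2]<.014)
for c in('top','scene'):
  slab(c,.31,.49,.19,.33,.007,.014); slab(c,.31,.49,.19,.33,.03,.045)
  for n in('lid','lid_notch','tray_stud','tray_notch'):
    for r in mark_of(n,c)[:2]: print(c,n,round(r['score'],2),cam2w(r['xyz'],c).round(4))
"
```

```text
t 35.05 q [-0.4 -1.7 -0.3 91.1 -0.   1.7] pos [ 0.5079 -0.0041  0.1997] rot [-180.     0.4  177.9] F [ 0.1 -0.3 -0.6] open 0.034 gf 0.0
shift now-frame [ 0.1146  0.26   -0.0012] shift target-frame [-0.2641  0.1049 -0.0003] len 0.284 turn [ -0.31   0.26 -92.12]
scene 13 257 0.0818 ((475.09991455078125, -9.824897766113281), (117.67521667480469, 116.708740234375), 53.35818099975586)
top 5 61 0.0815 ((486.74761962890625, -62.72634506225586), (64.54220581054688, 21.738529205322266), 0.21583959460258484)
top 8 1144 0.0101 ((403.25927734375, 260.0041198730469), (105.84349060058594, 138.90284729003906), 85.8469467163086)
top 2 94 0.0394 ((402.3518981933594, 259.30169677734375), (11.023225784301758, 61.3475341796875), 0.13914088904857635)
top lid 0.96 [0.4032 0.261  0.001 ]
top lid_notch 0.94 [ 0.458   0.2564 -0.0007]
top tray_stud 0.89 [ 0.5053 -0.0628  0.0836]
scene 2 1152 0.0114 ((403.54266357421875, 259.9931945800781), (99.5636978149414, 141.03616333007812), 86.90011596679688)
scene 2 146 0.0393 ((402.7976989746094, 260.2606201171875), (60.155643463134766, 16.409366607666016), 84.19575500488281)
scene lid 0.77 [0.4038 0.2601 0.0005]
scene lid_notch 0.62 [0.4622 0.259  0.0012]
scene tray_stud 0.85 [ 0.5061 -0.0599  0.0834]
scene tray_notch 0.6 [0.5118 0.0533 0.046 ]
```

The tray is seated (light 5 N contact, tray stud at (0.506,-0.061)) and the gripper has withdrawn. The lid is at (0.403,0.260) with its x axis heading 176.5°, so the tool yaw is -93.5°.

{"fn": "servo_tool", "kwargs": {
  "moves": [
    [[0,0,-8.5],[0,0,0],40],
    [[0,0,-8.5],[0,0,0],40],
    [[0,0,-8.5],[0,0,0],40],
    [[0,0,-8.5],[0,0,0],40],
    [[0,0,-8.5],[0,0,0],40],
    [[0,0,-8.5],[0,0,0],40],
    [[0,0,-8.5],[0,0,0],40],
    [[0,0,-8.5],[0,0,0],40],
    [[0,0,-8.5],[0,0,0],40],
    [[0,0,-8.5],[0,0,0],40],
    [[0,0,-3.6],[0,0,0],40]
  ]
}}

```text
time: 36.9
ee_pos: [0.5062, -0.0041, 0.1948]
tcp_rot: [180.0, -0.0, -93.2]
wrist_force: [-0.4, -0.4, -0.1]
opening: 0.0344
grasp_force: 0.0
```

{"fn": "servo_tool", "kwargs": {
  "moves": [
    [[0,0,0],[-0.0367,0.0172,0],40],
    [[0,0,0],[-0.0367,0.0172,0],40],
    [[0,0,0],[-0.0367,0.0172,0],40],
    [[0,0,0],[-0.0367,0.0172,0],40],
    [[0,0,0],[-0.0367,0.0172,0],40],
    [[0,0,0],[-0.0367,0.0172,0],40],
    [[0,0,0],[-0.0367,0.0172,0],40],
    [[0,0,0],[0,0,0.04],40],
    [[0,0,0],[0,0,0.04],40],
    [[0,0,0],[0,0,0.04],40],
    [[0,0,0],[0,0,0],40],
    [[0,0,0],[0,0,0],40]
  ]
}}

```text
time: 38.1
ee_pos: [0.4016, 0.2595, 0.0755]
tcp_rot: [179.9, -0.1, -93.5]
wrist_force: [0.3, 0.2, 1.4]
opening: 0.0339
grasp_force: 0.0
```

```bash
python3 -c "
from h import *
to(.4033,.26,.016,-93.5)"
```

```text
t 38.1 q [ 32.9  -4.9 -17.   78.   -0.  -53.6] pos [0.4016 0.2595 0.0755] rot [ 1.799e+02 -1.000e-01 -9.350e+01] F [0.3 0.2 1.4] open 0.0339 gf 0.0
shift now-frame [-0.0006 -0.0018  0.0595] shift target-frame [-0.0006 -0.0017  0.0595] len 0.06 turn [ 0.08 -0.06 -0.03]
```

{"fn": "servo_tool", "kwargs": {
  "moves": [
    [[0,0,0],[-0.0006,-0.0012,0],40],
    [[0,0,0],[0,0,0.03],40],
    [[0,0,0],[0,0,0.02],40],
    [[0,0,0],[0,0,0.01],40],
    [[0,0,0],[0,0,0],40],
    [[0,0,0],[0,0,0],15],
    [[0,0,0],[0,0,0],0],
    [[0,0,0],[0,0,0],0],
    [[0,0,0],[0,0,0],0],
    [[0,0,0],[0,0,0],0],
    [[0,0,0],[0,0,0],0]
  ],
  "force": 60
}}

```text
time: 39.2
ee_pos: [0.4039, 0.2607, 0.0166]
tcp_rot: [-179.9, 0.1, -93.5]
wrist_force: [-0.3, -0.7, 6.6]
opening: 0.0109
grasp_force: 60.0
```

```bash
python3 -c "
from h import *
to(.4033,.26,.016,-93.5)
slab('scene',.31,.49,.19,.33,.007,.014)"
```

```text
t 39.2 q [ 32.8  -3.1 -22.   71.   -0.  -53.6] pos [0.4039 0.2607 0.0166] rot [-1.799e+02  1.000e-01 -9.350e+01] F [-0.3 -0.7  6.6] open 0.0109 gf 60.0
shift now-frame [0.0008 0.0005 0.0006] shift target-frame [0.0008 0.0005 0.0006] len 0.001 turn [-0.09  0.06 -0.02]
scene 3 1021 0.0113 ((402.00616455078125, 260.3019104003906), (99.65254211425781, 142.38018798828125), 86.19123077392578)
```

{"fn": "servo_tool", "kwargs": {
  "moves": [
    [[0,0,0],[0,0,-0.03],0],
    [[0,0,0],[0,0,-0.045],0],
    [[0,0,0],[0,0,-0.045],0],
    [[0,0,0],[0,0,-0.035],0],
    [[0,0,8.5],[0,0,0],0],
    [[0,0,8.5],[0,0,0],0],
    [[0,0,8.5],[0,0,0],0],
    [[0,0,8.5],[0,0,0],0],
    [[0,0,8.5],[0,0,0],0],
    [[0,0,8.5],[0,0,0],0],
    [[0,0,8.5],[0,0,0],0],
    [[0,0,8.5],[0,0,0],0]
  ]
}}

```text
time: 40.45
ee_pos: [0.4031, 0.2603, 0.1704]
tcp_rot: [-180.0, -0.0, -161.9]
wrist_force: [0.3, 0.0, -2.0]
opening: 0.0107
grasp_force: 58.9
```

{"fn": "servo_tool", "kwargs": {
  "moves": [
    [[0,0,8.5],[0,0,0],0],
    [[0,0,8.5],[0,0,0],0],
    [[0,0,3.6],[0,0,0],0],
    [[0,0,0],[-0.016,-0.0373,0],0],
    [[0,0,0],[-0.016,-0.0373,0],0],
    [[0,0,0],[-0.016,-0.0373,0],0],
    [[0,0,0],[-0.016,-0.0373,0],0],
    [[0,0,0],[-0.016,-0.0373,0],0],
    [[0,0,0],[-0.016,-0.0373,0],0],
    [[0,0,0],[-0.016,-0.0373,0],0],
    [[0,0,0],[0,0,0],0],
    [[0,0,0],[0,0,0],0]
  ]
}}

```text
time: 41.65
ee_pos: [0.5054, -0.0056, 0.1701]
tcp_rot: [-180.0, -0.1, 177.8]
wrist_force: [-0.8, 0.3, -1.2]
opening: 0.0111
grasp_force: 59.2
```

```bash
python3 -c "
from h import *
to(.506,-.0042,.0976,177.9)
z=get_obs()['ee_pos'][2]-.0066
slab('scene',.4,.62,-.12,.12,z-.006,z+.006)"
```

```text
t 41.65 q [-0.6 -1.9 -3.7 88.2 -0.   1.6] pos [ 0.5054 -0.0056  0.1701] rot [-1.800e+02 -1.000e-01  1.778e+02] F [-0.8  0.3 -1.2] open 0.0111 gf 59.2
shift now-frame [-0.0006  0.0014  0.0725] shift target-frame [-0.0006  0.0014  0.0725] len 0.072 turn [-0.03 -0.05 -0.14]
scene 2 950 0.1649 ((504.51153564453125, -5.9257049560546875), (141.21453857421875, 104.7440414428711), 87.83539581298828)
```

{"fn": "servo_tool", "kwargs": {
  "moves": [
    [[0,0,0],[-0.001,0.0013,0],0],
    [[0,0,0],[0,0,0.03],0],
    [[0,0,0],[0,0,0.02],0],
    [[0,0,0],[0,0,0],0],
    [[0,0,0],[0,0,0],0]
  ]
}}

```text
time: 42.2
ee_pos: [0.5061, -0.0028, 0.1204]
tcp_rot: [-180.0, -0.0, 178.0]
wrist_force: [-0.4, -0.2, -1.7]
opening: 0.0107
grasp_force: 59.1
```

```bash
python3 -c "
from h import *
to(.5065,-.0042,.0976,177.9)
z=get_obs()['ee_pos'][2]-.0066
slab('scene',.4,.62,-.12,.12,z-.006,z+.005)"
```

```text
t 42.2 q [-0.3 -1.7 -9.  82.7 -0.   1.7] pos [ 0.5061 -0.0028  0.1204] rot [-180.   -0.  178.] F [-0.4 -0.2 -1.7] open 0.0107 gf 59.1
shift now-frame [-0.0005 -0.0014  0.0228] shift target-frame [-0.0005 -0.0014  0.0228] len 0.023 turn [-0.04 -0.05  0.06]
scene 2 930 0.1152 ((504.5765380859375, -3.2194061279296875), (140.93441772460938, 102.11873626708984), 88.48053741455078)
```

{"fn": "servo_tool", "kwargs": {
  "moves": [
    [[0,0,0],[-0.0008,-0.0005,0.004],0],
    [[0,0,0],[0,0,0.004],0],
    [[0,0,0],[0,0,0],0],
    [[0,0,0],[0,0,0],0]
  ]
}}

```text
time: 42.65
ee_pos: [0.507, -0.0042, 0.1118]
tcp_rot: [-180.0, -0.1, 177.9]
wrist_force: [0.3, 0.1, -1.8]
opening: 0.0107
grasp_force: 59.2
```

{"fn": "servo_tool", "kwargs": {
  "moves": [
    [[0,0,0],[0,0,0.004],0],
    [[0,0,0],[0,0,0.003],0],
    [[0,0,0],[0,0,0],0]
  ]
}}

```text
time: 42.95
ee_pos: [0.5067, -0.0042, 0.1042]
tcp_rot: [-180.0, -0.1, 177.9]
wrist_force: [-0.4, 0.7, -2.2]
opening: 0.0108
grasp_force: 59.2
```

Lid bottom is at about 0.0876, below the stud and wall tops, with no contact. Continuing.

{"fn": "servo_tool", "kwargs": {
  "moves": [
    [[0,0,0],[0,0,0.003],0],
    [[0,0,0],[0,0,0.002],0],
    [[0,0,0],[0,0,0],0]
  ]
}}

```text
time: 43.25
ee_pos: [0.5068, -0.0042, 0.0994]
tcp_rot: [-180.0, -0.1, 177.9]
wrist_force: [0.1, -0.0, -1.7]
opening: 0.0111
grasp_force: 59.2
```

{"fn": "servo_tool", "kwargs": {
  "moves": [
    [[0,0,0],[0,0,0.002],0],
    [[0,0,0],[0,0,0],0]
  ]
}}

```text
time: 43.45
ee_pos: [0.5071, -0.0042, 0.0977]
tcp_rot: [-180.0, -0.0, 177.9]
wrist_force: [0.5, -0.6, -0.7]
opening: 0.0108
grasp_force: 59.3
```

{"fn": "servo_tool", "kwargs": {
  "moves": [
    [[0,0,0],[0,0,0.0012],0],
    [[0,0,0],[0,0,0],0]
  ]
}}

```text
time: 43.65
ee_pos: [0.5071, -0.0042, 0.0976]
tcp_rot: [-180.0, -0.0, 177.9]
wrist_force: [-3.3, 0.1, 6.1]
opening: 0.0107
grasp_force: 60.2
```

{"fn": "servo_tool", "kwargs": {
  "moves": [
    [[0,0,0],[0,0,0],15],
    [[0,0,0],[0,0,0],30],
    [[0,0,0],[0,0,0],45],
    [[0,0,0],[0,0,0],50],
    [[0,0,0],[0,0,-0.02],50],
    [[0,0,0],[0,0,-0.04],50],
    [[0,0,0],[0,0,-0.05],50],
    [[0,0,0],[0.02,0.03,-0.02],50],
    [[0,0,0],[0.02,0.04,0],50],
    [[0,0,0],[0.02,0.04,0],50],
    [[0,0,0],[0.02,0.04,0],50],
    [[0,0,0],[0,0,0],50]
  ]
}}

```text
time: 44.85
ee_pos: [0.431, 0.1524, 0.2268]
tcp_rot: [180.0, -0.1, 178.2]
wrist_force: [0.1, -0.3, -0.0]
opening: 0.043
grasp_force: 0.0
```

```bash
python3 -c "
from h import *
to(.5,.0,.3,177.9)
im=slab('scene',.44,.57,-.12,.12,.089,.097)
cv2.imwrite('pics/s10.png',cv2.resize(im[150:300,240:440,::-1],(800,600),interpolation=cv2.INTER_CUBIC))
for n in('lid','lid_notch','tray_stud'):
    for r in mark_of(n,'scene')[:2]: print(n,round(r['score'],2),cam2w(r['xyz'],'scene').round(4))
slab('top',.44,.57,-.12,.12,.089,.097)
im,d=camera('top');P=cloud(d,'top')
for b in [(.33,.43,-.15,-.03,.1,.115),(.63,.8,-.15,-.03,.1,.115),(.66,.82,.04,.16,.1,.125)]: print(rect(P,*b)[:2])
"
```

```text
t 44.85 q [19.4 -7.7 -2.9 94.9  0.  21.3] pos [0.431  0.1524 0.2268] rot [ 1.800e+02 -1.000e-01  1.782e+02] F [ 0.1 -0.3 -0. ] open 0.043 gf 0.0
shift now-frame [-0.0738 -0.1501 -0.0733] shift target-frame [-0.0746 -0.1497 -0.0732] len 0.183 turn [ 0.02 -0.05  0.26]
scene 2 1208 0.0924 ((507.06927490234375, 1.632110595703125), (153.5848388671875, 123.97270202636719), 88.32054901123047)
lid 0.57 [ 0.5081 -0.0059  0.0836]
lid_notch 0.81 [ 0.504  -0.0585  0.0845]
lid_notch 0.69 [ 0.7005 -0.0843 -0.0017]
tray_stud 0.46 [ 0.5034 -0.0618  0.084 ]
tray_stud 0.4 [ 0.5081 -0.0057  0.082 ]
top 18 1247 0.0917 ((505.4377136230469, -5.417427062988281), (138.16566467285156, 98.19287872314453), 87.8290786743164)
(np.int64(542), array([380. , -82.6]))
(np.int64(496), array([697.5, -87.5]))
(np.int64(437), array([737.1,  95. ]))
```

View pics/s10.png

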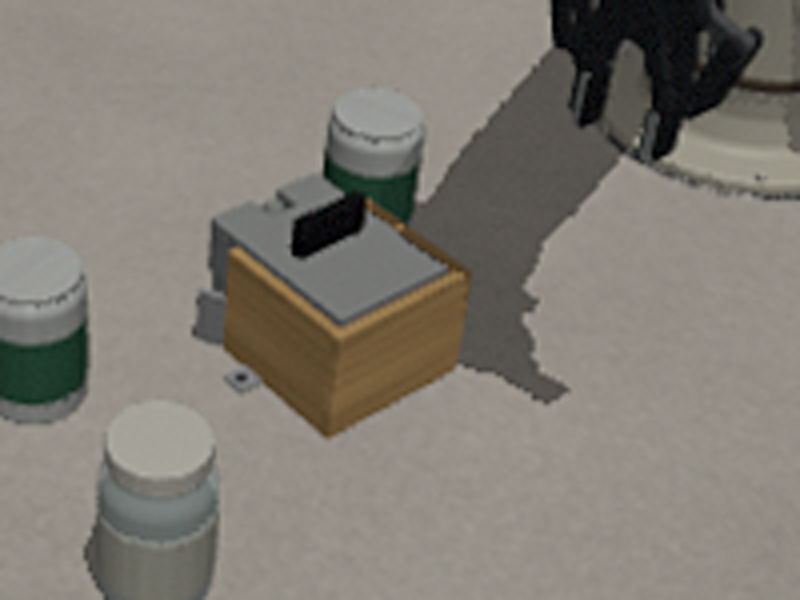

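The picture shows the lid flat on the tray inside the bay (crop 330,250), with its notch over the stud at (280,205). The tins and jar are in place and the gripper is clear. Handing in.

```bash
python3 -c "
from workcell import job_done
print(job_done())"
```

```text
the job is handed in; nothing more can be done
None
```

The storage set is in the bay and the job is handed in at about 45 s: the tub is home against the back wall, with the tray seated on it and the lid on top, notches over the studs. The tins and jar did not move, but the first try at the tray caught a bay wall and I had to re-grip it; the judge returned no verdict.

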